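Pack two cells into a battery tube held in V-blocks

ROBOT

A 6-joint arm with a two-finger parallel gripper is mounted at the origin on the work surface. World frame = base frame: x ahead of the robot, y to its left, z up, the work surface at z = 0. Lengths are in mm, angles in degrees, forces in N, time in s.
With the tool pointing down it reaches from about 350 to 850 mm from the base axis. Payload 8.1 kg.
Tool frame: the origin (TCP) lies on the centre line of the jaws, within the pads' length; the fingertips stand 11 mm ahead of it and the grasp point (between the pads) lies 8 mm behind it; z points along the fingers, y is the direction in which the jaws open and shut (so a half turn about z gives the same grasp; the last joint's range is limited). The gripper opens to 85 mm and grips with 20 to 120 N. Pads are 22 mm wide; open, the fingers measure 114 mm over their backs; the gripper's body (76 mm by 85 mm) begins 54 mm behind the grasp point. The pads swing forward as they close: fully open they stand 13 mm farther back than shut.
Start: joints at [-76.284, 7.471, 85.268, -0, 87.261, -4.893], TCP at [191.492, -568.627, 242.292] pointing down, gripper open.
Joint ranges: [-169.43, 169.43], [-51.17, 129.36], [1.28, 143.12], [-76.62, 256.62], [0, 156.53], [-152.29, 152.29]. Speed limits (degrees/s): [136.94, 136.94, 159.86, 180, 180, 180].

INTERFACE

Orientations are given as [roll, pitch, yaw] about the fixed x, y, z axes, in that order (R = Rz(yaw) Ry(pitch) Rx(roll)).
In Python, from bench import telemetry, viewer, r gives the robot as it stands.
- The arm moves only by the shell command python3 -m inch 'ROWS' [FORCE]. ROWS is JSON, a list of rows, each a list of 3 entries, a list of its own where there are three numbers: the shift along the tool's x, y, z in cm, then the turn, a rotation vector about the tool's x, y, z in rad, then the opening, from 0 (shut) to 1 (fully open). A call has 1 to 20 rows; each row is the pose to reach, as a shift and turn from the pose commanded when the call began, along the tool's axes at that moment; what a row does not reach only later rows make up. A row lasts 1/10 s, in which the tool goes at most 50 mm and 8.59 degrees, less where a joint would pass 70% of its speed; a pose out of reach is approached as far as the arm can. A call with a gripper value outside its range is refused whole. The fingers move at their own pace and stop on an object; FORCE is the grip in N (left out, the last holds). Time passes only in rows, so rows that repeat a pose let the fingers close. It gives the time, the measured TCP pose, the force and the opening at its end, in the units of the state.
- telemetry.sense(): the state, without advancing time (a new reading comes with each control period).
- viewer.snapshot(name): name is "scene" or "top"; returns the picture (420x560x3 uint8, red, green, blue); there is no depth.
- viewer.camera_model(name): a dict with "fx", "fy", "cx", "cy" (pixels), "cam_to_world" (4x4, takes a point from camera to world coordinates). Camera axes: x right, y down, z forward; pixel columns grow to the right and rows downward; lengths in mm; the calibration is good to about 2 mm. A picture is of the moment at which its call begins. camera_model takes no time and is no camera call.
- r.hand_in(): hands the job in, once; it reports no verdict.
The state is a dict: "time": time; "joint_pos": joint angles; "qd": joint speeds; "joint_efforts": joint torques, N m; "tool_pos": TCP position; "tcp_rot": TCP orientation; "ft_force": force on the tool from outside, world axes, zero at the start; "wrist_torque": the same for the moment, N m; "finger_gap": finger opening in mm.
Only numpy, scipy, OpenCV 4.12 (cv2) and the standard library are available. Lean on these libraries where they do the work, as an engineer would, in place of code of your own. Each camera call takes 0.05 s, during which the arm holds its last target.

TASK

Rebuild the battery stick for the emergency light: lay the clear tube in the pair of V-blocks with its open end away from the stop plate, and let go of it. Load both cells into it, plus nub first, then push them with the packing rod down the tube until they bottom out firmly, nub against contact, with the tube hard up against the stop. Lay the rod back down flat on the bench, and leave the other tools where they are.

Things in the scene. Friction and masses are not known exactly. Their poses are not given: they have to be found in the camera images.
- jig: Fixed jig: plate 215 x 76 x 12 mm with two 90-degree V-blocks (each 40 long, 54 wide, tops 55 mm above the bench, at x = -50 and +50: a 60 mm gap between for fingers) and a stop plate (50 wide, 74 high), face at x = +85. Origin on the bench between the V-blocks; x along the V to the stop, z up. A tube in the V has its axis 60 mm up at y = 0, and its centre at x = +2.5 when against the stop.
- tube_center (a point): Centre of the loose clear (frosted, pale) plastic battery tube: 165 mm long, 38 mm outside, 31 mm bore, 157 mm deep, 0.14 to 0.28 kg, with a black ring (10 mm long) round the open end and a black cap (18 mm) on the closed end. It lies on the mat with its axis 19 mm up. x runs along the tube from the open to the closed end.
- tube_mouth (a point): Centre of the tube's open end, 82.5 mm from its centre; x runs along the bore into the tube. When both cells are home, the deeper one's nub is 157 mm and the other's nub 92 mm in from here, and the last cell's flat end is 27 mm inside the tube.
- cell1_center (a point): Rechargeable cell, a round grey-green sleeved cylinder 26 mm in diameter and 65 mm long, 0.06 to 0.13 kg, lying on the mat at a heading that varies widely (its axis 13 mm up). This point is its centre, half-way along; x points to the plus end. Put more than half-way into the tube it stays there, lying on the bore's lower wall, and slides easily (under 3 N for both cells).
- cell1_plus (a point): Tip of the first cell's plus nub, a steel stub 12 mm across standing 2.5 mm out of a white ring, 32.5 mm from the cell's centre; a dark groove rings the sleeve 9 mm back from the tip. The minus end is plain and flat.
- cell2_center (a point): Rechargeable cell, a round grey-green sleeved cylinder 26 mm in diameter and 65 mm long, 0.06 to 0.13 kg, lying on the mat at a heading that varies widely (its axis 13 mm up). This point is its centre; x points to the plus end. The two cells are alike: either may go in first.
- cell2_plus (a point): Tip of the second cell's plus nub, as on the first.
- rod_grip (a point): Packing rod, 210 mm long, 0.1 kg: square wooden handle 22 x 22 x 100 mm, then a 12 mm steel shaft with a white nylon head 22 mm across and 15 mm long at its end. It lies on the mat, axis 11 mm up. This point is on the axis in the handle, 75 mm from its rear end and near the balance point, the place to hold it; x points to the head. A firm push is 5 to 20 N.
- rod_head (a point): Centre of the flat face of the rod's head, 135 mm in front of the grip point along the rod.
- tool_pot: Bystander: magenta plastic pot 72 mm across and 95 mm high with tool handles standing up to 140 mm. Origin under its centre.
- solder_reel: Bystander: reel of solder, 64 mm across, 48 mm high, standing on its flange. Origin under its centre.
- multimeter: Bystander: black and red hand multimeter leaning back on its stand, about 93 mm wide (y), 160 mm high, footprint 130 mm long (x) from its face at the origin, which lies under the meter's foot.
- screwdriver: Bystander: screwdriver with a yellow handle, 180 mm long, lying on the bench. Origin under its middle, x towards the tip.
Mind the look-alikes: they are no part of the job. Leave any blue or red look-alike of the part that bears rod_grip alone.

How it is judged:
By the outcome, as a careful person would: the job done as asked, in the order asked, and still so for the second after the job is handed in, with the robot touching nothing.
It also fails if it takes over 72 s, if anything falls off the work surface, if the arm or the gripper's body presses on something with over 40 N, if the wrist force passes 120 N, or if a joint passes its speed limit or range.

## Working session

There is one attempt and no reset: what is moved stays moved. The work goes in short steps, Python scripts to look and compute and a shell command to move; the robot and the scene stay as the last step left them, time stands still between calls to the robot, and variables do not carry over. Pictures are saved under pics/ and viewed, and the job is handed in when it is done.

```bash
ls -la; mkdir -p pics; python3 - <<'E'
from bench import telemetry, viewer, r
import cv2, numpy as np
print(telemetry.sense())
for n in("scene","top"):
    im=viewer.snapshot(n); cv2.imwrite(f"pics/{n}0.png",cv2.cvtColor(im,cv2.COLOR_RGB2BGR))
    m=viewer.camera_model(n); print(n,m)
E
```

```text
total 12
drwxr-xr-x  3 agent agent 4096 Dec  7 14:44 .
drwxr-xr-x 23 root  root  4096 Dec  7 14:44 ..
drwxr-xr-x  2 agent agent 4096 Dec  7 14:44 pics
{'time': 0.0, 'joint_pos': array([-7.62829734e+01,  7.51550212e+00,  8.53297198e+01, -5.85859187e-04,
        8.72609688e+01, -4.89411695e+00]), 'qd': array([-0.12063988, -0.00408615,  0.00966358,  0.03718353, -0.11845885,
        0.03604742]), 'joint_efforts': array([ 1.03943315e-03, -5.69406009e+01, -5.00549912e+01, -2.48829483e-04,
        1.48976332e-02,  4.23762486e-06]), 'tool_pos': array([ 191.36746702, -568.10534293,  241.23607779]), 'tcp_rot': array([-1.79894146e+02, -8.47662027e-03,  1.86111642e+01]), 'ft_force': array([-1.64746236,  0.22306715, -1.33233797]), 'wrist_torque': array([0.02261361, 0.03743401, 0.03325233]), 'finger_gap': 85.29477273850664}
scene {'fx': 417.5436254961044, 'fy': 417.5436254961044, 'cx': 277.36930703985587, 'cy': 211.0646563514542, 'cam_to_world': array([[-7.30741148e-01,  3.95412517e-01, -5.56476699e-01,
         1.11613706e+03],
       [ 6.82355979e-01,  3.98969559e-01, -6.12546822e-01,
         5.11985558e+02],
       [-2.01914177e-02, -8.27328370e-01, -5.61355568e-01,
         5.86679311e+02],
       [ 0.00000000e+00,  0.00000000e+00,  0.00000000e+00,
         1.00000000e+00]])}
top {'fx': 430.65754154039433, 'fy': 430.65754154039433, 'cx': 274.01340865822255, 'cy': 215.69624715102862, 'cam_to_world': array([[ 2.67293342e-02, -9.86707474e-01,  1.60293178e-01,
         4.57443564e+02],
       [-9.99278828e-01, -3.07000092e-02, -2.23457469e-02,
        -5.88507489e+01],
       [ 2.69697176e-02, -1.59580292e-01, -9.86816480e-01,
         9.93104063e+02],
       [ 0.00000000e+00,  0.00000000e+00,  0.00000000e+00,
         1.00000000e+00]])}
```

View pics/scene0.png

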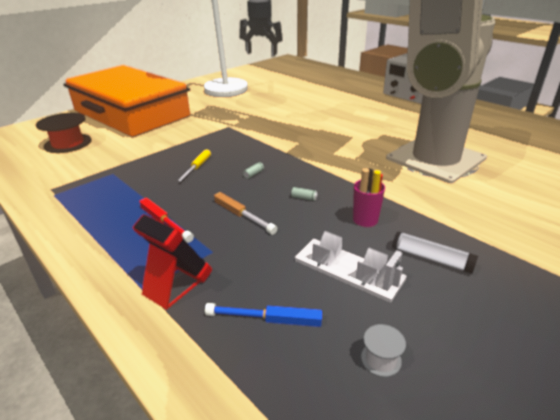

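View pics/top0.png

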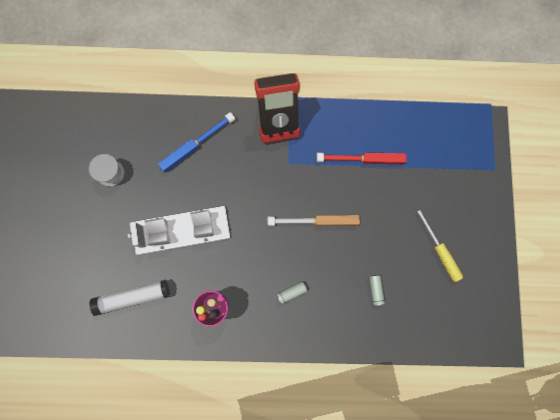

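Top view shows: jig (180,230) with its stop at the left end, clear tube (132,297), cells (292,292) and (377,290), wooden rod (315,220). Candidates for the rod are wooden (315,220), blue (198,140) and red (362,158); I choose the wooden one. Next, enlarged crops.

```bash
cat > h.py <<'E'
import numpy as np, cv2
from bench import telemetry, viewer, r
from scipy.spatial.transform import Rotation as R
def pix2w(n,u,v,z):
    m=viewer.camera_model(n);T=m["cam_to_world"]
    d=T[:3,:3]@np.array([(u-m["cx"])/m["fx"],(v-m["cy"])/m["fy"],1]);o=T[:3,3]
    return o+d*(z-o[2])/d[2]
def w2pix(n,p):
    m=viewer.camera_model(n);T=m["cam_to_world"]
    c=T[:3,:3].T@(np.array(p,float)-T[:3,3]);return np.array([m["fx"]*c[0]/c[2]+m["cx"],m["fy"]*c[1]/c[2]+m["cy"]])
def snap(n,f):
    im=cv2.cvtColor(viewer.snapshot(n),cv2.COLOR_RGB2BGR);cv2.imwrite(f"pics/{f}.png",im);return im
def crop(im,f,u0,v0,w,h,s):
    c=cv2.resize(im[v0:v0+h,u0:u0+w],None,fx=s,fy=s,interpolation=cv2.INTER_CUBIC)
    for k in range(0,w,10):cv2.putText(c,str(u0+k),(k*s,8),0,.3,(0,255,255),1);cv2.line(c,(k*s,10),(k*s,14),(0,255,255),1)
    for k in range(0,h,10):cv2.putText(c,str(v0+k),(0,k*s+3),0,.3,(0,255,255),1);cv2.line(c,(20,k*s),(24,k*s),(0,255,255),1)
    cv2.imwrite(f"pics/{f}.png",c)
def rotm():
    s=telemetry.sense();return R.from_euler('xyz',s["tcp_rot"],degrees=True),s["tool_pos"]
def plan(p,rpy):
    """shift (cm) & rotvec in tool axes from current measured pose"""
    Rc,pc=rotm();Rt=R.from_euler('xyz',rpy,degrees=True)
    print("shift cm",np.round(Rc.inv().apply(np.array(p)-pc)/10,3),"rv",np.round((Rc.inv()*Rt).as_rotvec(),4))
E
python3 - <<'E'
import cv2
from h import crop
im=cv2.imread("pics/top0.png")
crop(im,"c1",80,200,160,120,5)
crop(im,"c2",260,200,160,110,5)
E
```

```text
(no output)
```

View pics/c1.png

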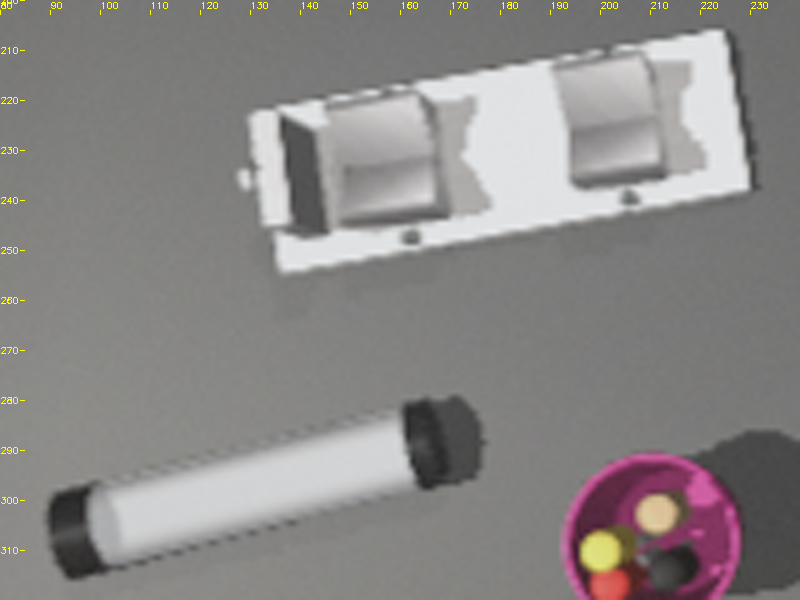

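View pics/c2.png

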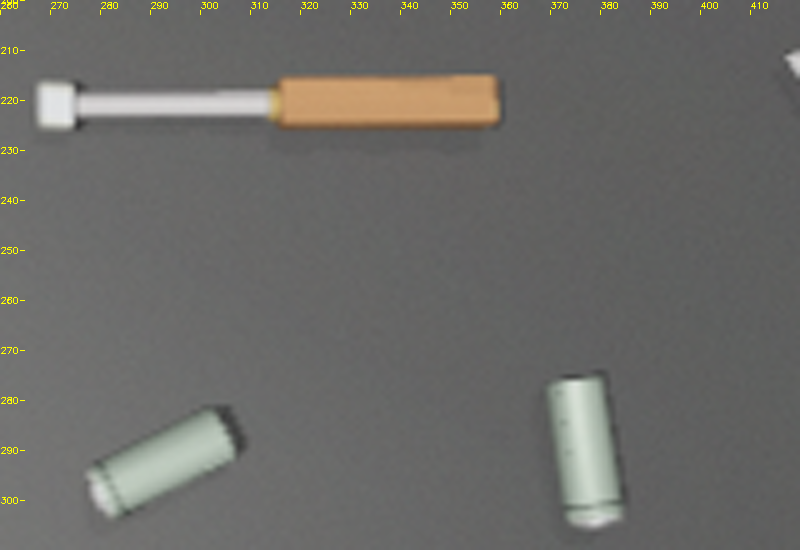

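```bash
python3 - <<'E'
import cv2
from h import crop
im=cv2.imread("pics/scene0.png")
crop(im,"c3",370,220,120,60,6)
im=cv2.imread("pics/top0.png")
crop(im,"c4",85,275,100,50,8)
E
```

```text
(no output)
```

View pics/c3.png

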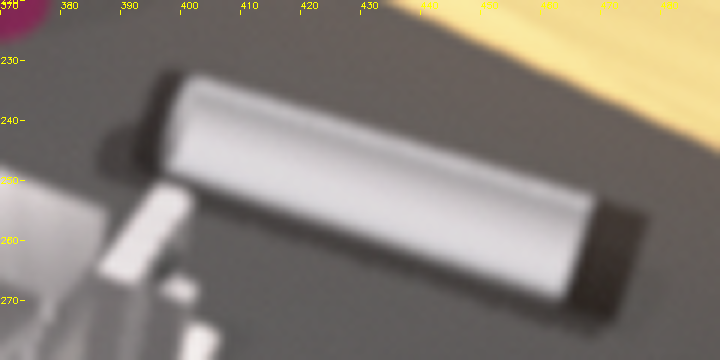

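View pics/c4.png

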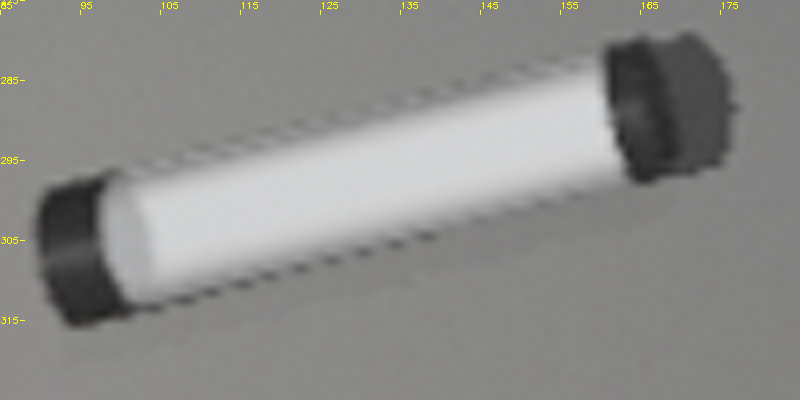

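```bash
cat > ov.py <<'E'
from h import *
def jigfit(c):
    w=np.array([pix2w("top",*p,12)[:2] for p in c])
    L=np.array([[107.5-105+0,0]]*0)
    return w
def cyl(c,head,z,L,rad):
    a=np.array([np.cos(np.radians(head)),np.sin(np.radians(head)),0]);b=np.array([-a[1],a[0],0]);k=np.array([0,0,1.])
    out=[]
    for s in (-L/2,L/2):
        t=np.linspace(0,2*np.pi,60)
        out.append([np.array([c[0],c[1],z])+a*s+rad*(b*np.cos(x)+k*np.sin(x)) for x in t])
    return out
def box(c,head,x0,x1,y0,y1,z0,z1):
    a=np.array([np.cos(np.radians(head)),np.sin(np.radians(head)),0]);b=np.array([-a[1],a[0],0])
    o=np.array([c[0],c[1],0.]);out=[]
    for z in (z0,z1):
        out.append([o+a*x+b*y+np.array([0,0,z]) for x,y in((x0,y0),(x1,y0),(x1,y1),(x0,y1),(x0,y0))])
    return out
def draw(im,n,polys,f,u0,v0,w,h,s):
    c=cv2.resize(im[v0:v0+h,u0:u0+w],None,fx=s,fy=s,interpolation=cv2.INTER_CUBIC)
    for col,pl in polys:
        p=np.array([(w2pix(n,q)-[u0,v0]+.5)*s for q in pl])
        cv2.polylines(c,[np.round(p).astype(int)],False,col,1)
    cv2.imwrite(f"pics/{f}.png",c)
E
python3 - <<'E'
from ov import *
for n,p,z in [("jA",(129.5,222),12),("jB",(224,206),12),("jC",(230,238),12),("jD",(136,254),12),
 ("tubecap",(92,308),19),("tubemouth",(167,288),19),
 ("c1minus",(304.5,286),13),("c1plus",(279,299.5),13),("c2minus",(374,275.5),13),("c2plus",(379,305),13),
 ("rodhead",(267,221),11),("rodrear",(358.5,220),11),("pot",(210,308),95),("reel",(105,170),48)]:
    print(n,np.round(pix2w("top",*p,z),1))
E
```

```text
jA [592.  248.3  12. ]
jB [635.9  35.   12. ]
jC [562.1  18.   12. ]
jD [519.6 228.   12. ]
tubecap [398.5 312.3  19. ]
tubemouth [446. 152.  19.]
c1minus [ 458.5 -154.    13. ]
c1plus [427.2 -97.3  13. ]
c2minus [ 486.3 -311.6   13. ]
c2plus [ 420.9 -322.2   13. ]
rodhead [604.1 -65.3  11. ]
rodrear [ 613.  -277.3   11. ]
pot [409.1  45.9  95. ]
reel [702.8 300.8  48. ]
```

```bash
cat > guess.py <<'E'
J=((577.4,132.3),101.5)
T=((422.2,232),106.5)
C1=((442.9,-125.7),118.9)
C2=((453.6,-316.9),189.2)
RD=((608.5,-171.3),92.4)
E
cat > overlay.py <<'E'
from ov import *
from guess import *
import sys
g=(0,255,0);y=(0,0,255)
P=[(g,p) for p in box(*J,-107.5,107.5,-38,38,0,12)]
for x in(-50,50): P+=[(y,p) for p in box(*J,x-20,x+20,-27,27,12,55)]
P+=[(g,p) for p in box(*J,85,85,-25,25,12,74)]
P+=[(g,p) for p in cyl(*T,19,165,19)]
P+=[(g,p) for p in cyl(*C1,13,65,13)]+[(g,p) for p in cyl(*C2,13,65,13)]
P+=[(g,p) for p in box(*RD,-105,-5,-11,11,0,22)]+[(g,p) for p in cyl(*RD,11,210,11)]
im=cv2.imread("pics/top0.png")
draw(im,"top",P,"o1",80,200,160,120,5);draw(im,"top",P,"o2",260,200,160,110,5)
im=cv2.imread("pics/scene0.png")
draw(im,"scene",P,"o3",280,220,200,90,4);draw(im,"scene",P,"o4",200,150,130,90,6)
E
python3 overlay.py
```

```text
(no output)
```

View pics/o1.png

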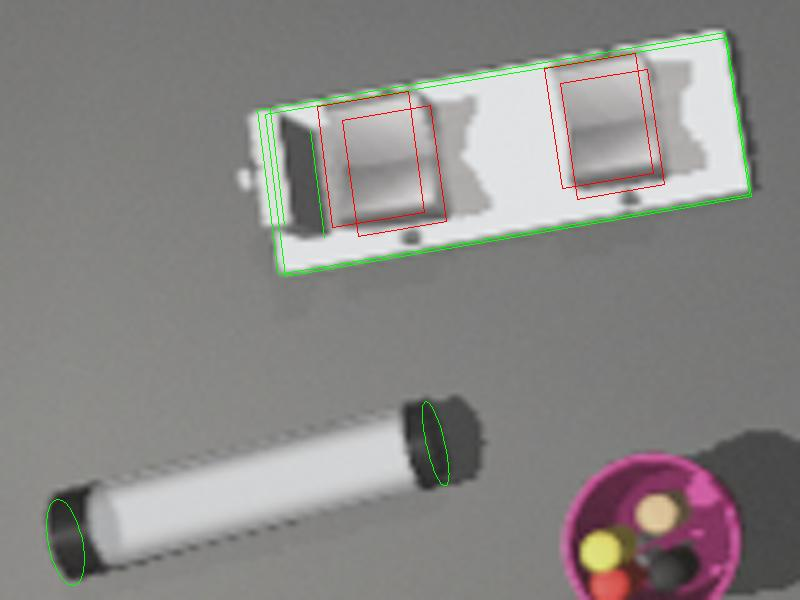

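View pics/o2.png

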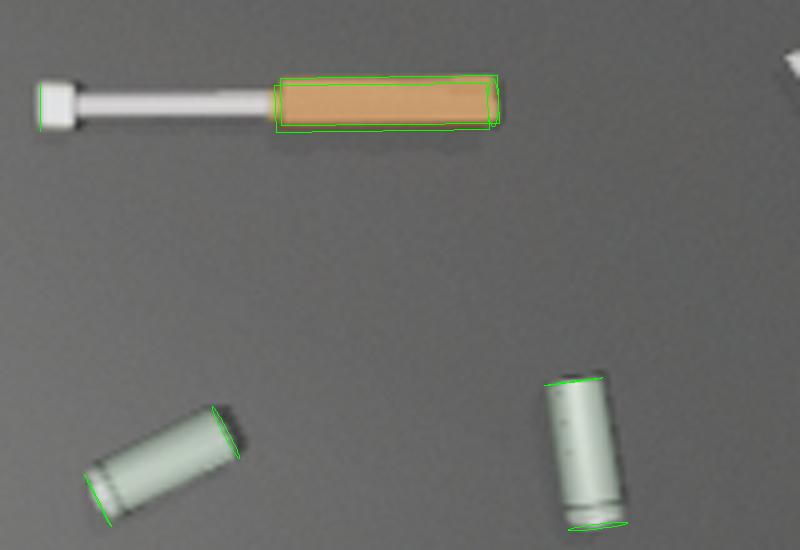

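View pics/o3.png

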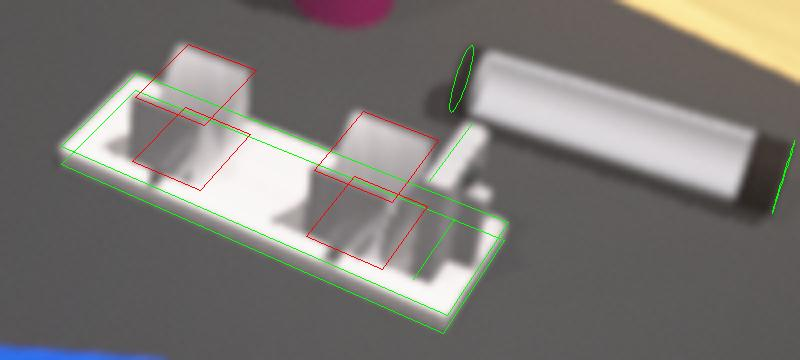

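View pics/o4.png

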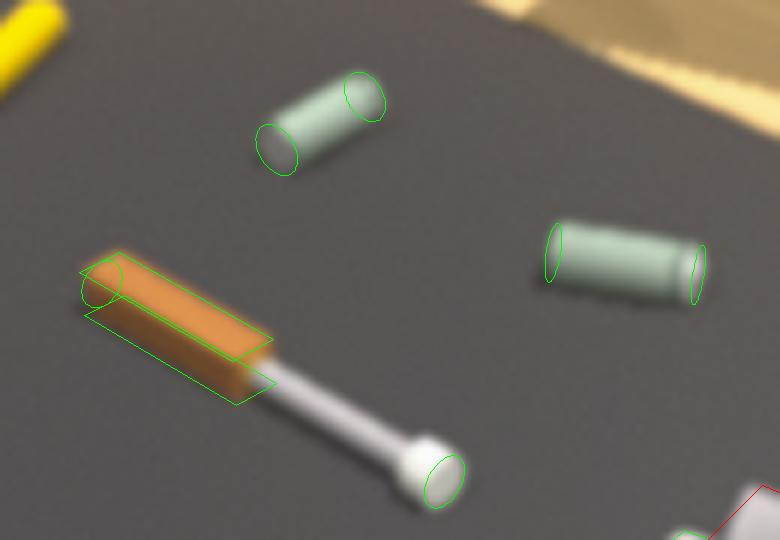

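```bash
cat > guess.py <<'E'
J=((578.4,127.4),101.5)
T=((422.2,231.0),106.0)
C1=((442.0,-125.2),118.2)
C2=((452.8,-316.9),188.6)
RD=((607.5,-171.3),92.0)
E
sed -i 's/-107.5,107.5,-38/-102.5,112.5,-38/; s/85,85,-25,25/85,95,-25,25/' overlay.py
sed -i 's/^im=cv2.imread("pics\/top0.png")/P+=[(y,p) for p in cyl((J[0][0]-.199*2.5,J[0][1]+.98*2.5),J[1],60,165,19)]\n&/' overlay.py
python3 overlay.py
```

```text
Traceback (most recent call last):
  File "overlay.py", line 13, in <module>
    draw(im,"top",P,"o1",80,200,160,120,5);draw(im,"top",P,"o2",260,200,160,110,5)
                                           ~~~~^^^^^^^^^^^^^^^^^^^^^^^^^^^^^^^^^^^
  File "ov.py", line 22, in draw
    p=np.array([(w2pix(n,q)-[u0,v0]+.5)*s for q in pl])
                 ~~~~~^^^^^
  File "h.py", line 9, in w2pix
    m=viewer.camera_model(n);T=m["cam_to_world"]
ValueError: time passes only in moves, steps and waits
```

View pics/o1.png

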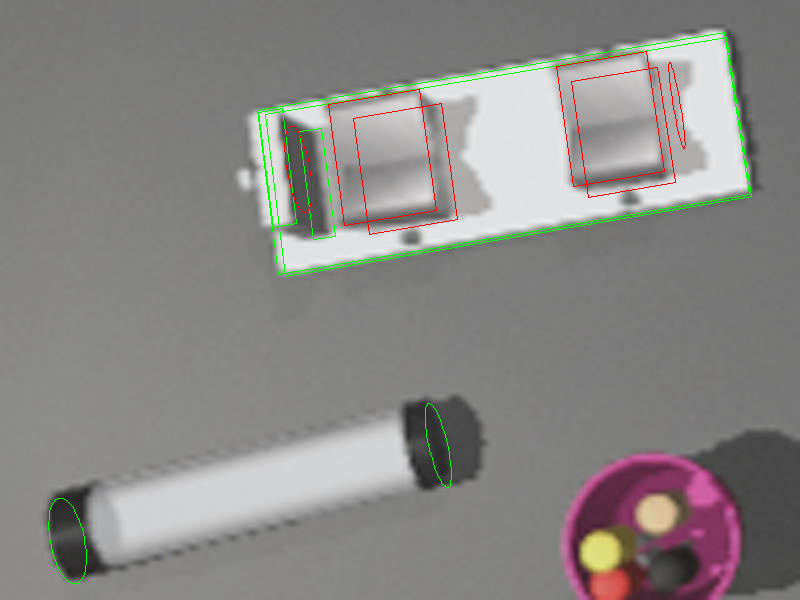

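```bash
python3 - <<'E'
import pickle
from bench import viewer
pickle.dump({n:viewer.camera_model(n) for n in("top","scene")},open("cam.pkl","wb"))
E
sed -i 's/viewer.camera_model(n)/CAM[n]/; s/^def pix2w/import pickle;CAM=pickle.load(open("\.\/cam.pkl","rb"))\n&/' h.py
python3 overlay.py; python3 -c "
from bench import telemetry;print(telemetry.sense()['time'])"
```

```text
0.1
```

View pics/o2.png

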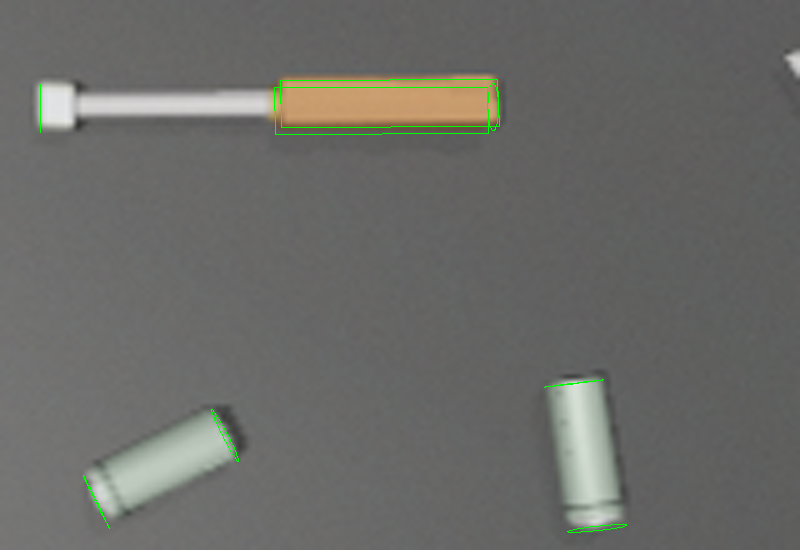

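View pics/o3.png

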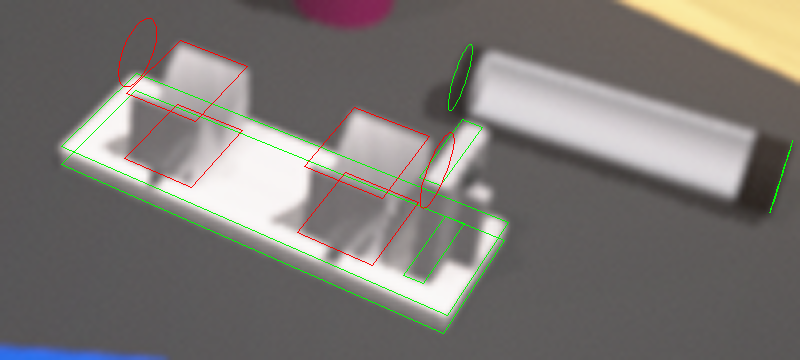

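View pics/o4.png

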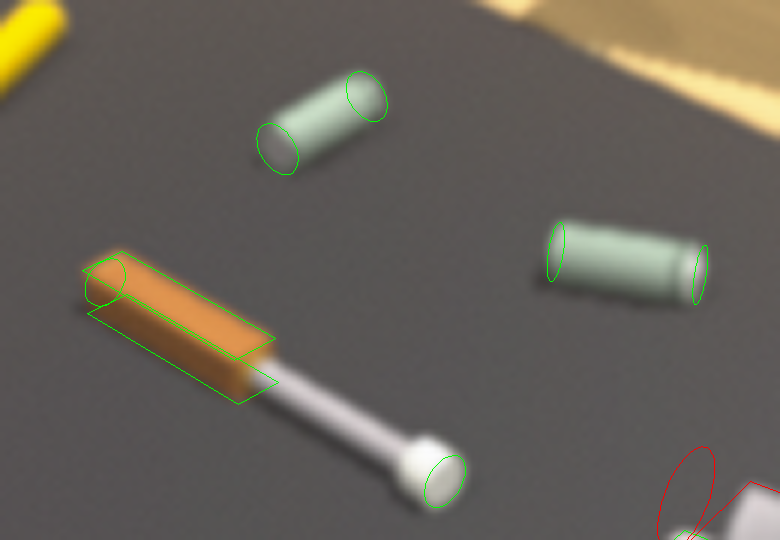

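```bash
python3 - <<'E'
from h import *
plan((500,-150,200),(180,0,60))
plan((422.2,231.0,120),(180,0,106))
plan((422.2,231.0,15),(180,0,106))
E
```

```text
shift cm [ 42.591 -29.773   4.19 ] rv [-1.500e-03 -7.000e-04 -7.224e-01]
shift cm [ 47.375 -68.351  12.255] rv [-1.2000e-03 -1.4000e-03 -1.5253e+00]
shift cm [ 47.373 -68.333  22.755] rv [-1.2000e-03 -1.4000e-03 -1.5253e+00]
```

```bash
python3 -m inch '[[[42.6,-29.8,4],[0,0,-0.72],1],[[42.6,-29.8,4],[0,0,-0.72],1],[[42.6,-29.8,4],[0,0,-0.72],1],[[42.6,-29.8,4],[0,0,-0.72],1],[[42.6,-29.8,4],[0,0,-0.72],1],[[42.6,-29.8,4],[0,0,-0.72],1],[[42.6,-29.8,4],[0,0,-0.72],1],[[42.6,-29.8,4],[0,0,-0.72],1],[[42.6,-29.8,4],[0,0,-0.72],1],[[47.4,-68.3,12.2],[0,0,-1.525],1],[[47.4,-68.3,12.2],[0,0,-1.525],1],[[47.4,-68.3,12.2],[0,0,-1.525],1],[[47.4,-68.3,12.2],[0,0,-1.525],1],[[47.4,-68.3,12.2],[0,0,-1.525],1],[[47.4,-68.3,12.2],[0,0,-1.525],1],[[47.4,-68.3,12.2],[0,0,-1.525],1],[[47.4,-68.3,12.2],[0,0,-1.525],1],[[47.4,-68.3,12.2],[0,0,-1.525],1],[[47.4,-68.3,12.2],[0,0,-1.525],1]]' 60
python3 -c "
from h import *
plan((422.2,231,15),(180,0,106)); snap('top','t1')"
```

```text
time: 2.0
tool_pos: [420.4, 234.4, 118.6]
tcp_rot: [-179.9, -0.1, 106.3]
ft_force: [0.1, -0.9, -0.1]
finger_gap: 85.5
shift cm [-0.39   0.107 10.356] rv [-0.0025 -0.0015  0.0051]
```

```bash
python3 -m inch '[[[-0.2,0,5],[0,0,0],1],[[-0.2,0,8],[0,0,0],1],[[-0.2,0,10.2],[0,0,0],1],[[-0.2,0,10.3],[0,0,0],1]]'
python3 -c "
from h import *
plan((422.2,231,15),(180,0,106)); crop(snap('scene','s2'),'s2c',360,180,140,110,5); crop(snap('top','t2'),'t2c',80,250,140,80,5)"
```

```text
time: 2.45
tool_pos: [420.6, 225.6, 14.0]
tcp_rot: [-179.6, 0.1, 105.9]
ft_force: [-0.5, -0.9, -0.7]
finger_gap: 85.1
shift cm [ 0.476  0.298 -0.103] rv [-0.0067  0.001  -0.0016]
```

View pics/s2c.png

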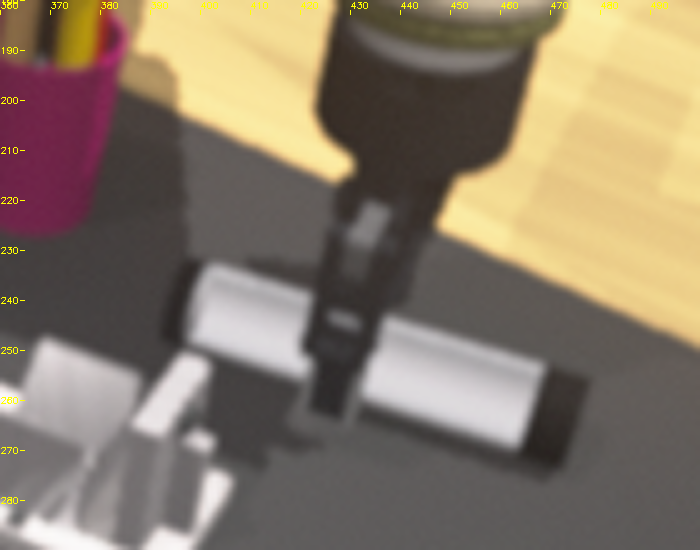

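View pics/t2c.png

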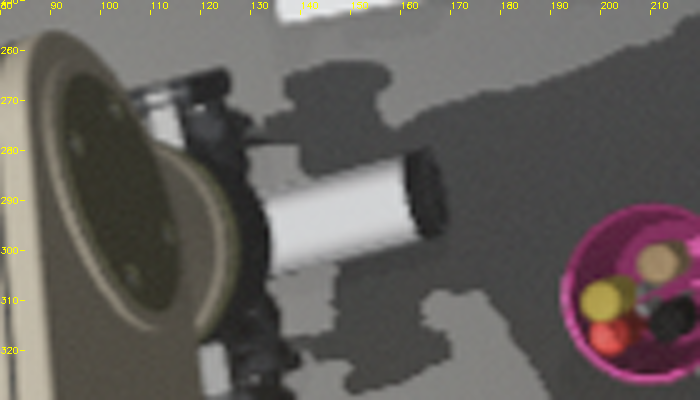

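```bash
python3 -m inch '[[[0.5,0.3,-0.1],[0,0,0],1],[[0.5,0.3,-0.1],[0,0,0],1],[[0.5,0.3,-0.1],[0,0,0],0],[[0.5,0.3,-0.1],[0,0,0],0],[[0.5,0.3,-0.1],[0,0,0],0],[[0.5,0.3,-0.1],[0,0,0],0],[[0.5,0.3,-0.1],[0,0,0],0],[[0.5,0.3,-0.1],[0,0,0],0]]' 60
```

```text
time: 3.35
tool_pos: [425.1, 233.8, 18.8]
tcp_rot: [180.0, -0.0, 106.0]
ft_force: [-0.9, 0.0, 6.1]
finger_gap: 36.6
```

```bash
python3 -m inch '[[[0,0,0],[0,0,0],0],[[0,0,0],[0,0,0],0],[[0,0,0],[0,0,0],0]]'
python3 -m inch '[[[0,0,0],[0,0,0],0]]'; python3 - <<'E'
from h import *
for i in range(3): s=telemetry.sense();print(s["time"],s["tool_pos"],s["ft_force"],s['finger_gap'])
E
```

```text
time: 3.65
tool_pos: [425.1, 233.8, 18.8]
tcp_rot: [180.0, -0.0, 106.0]
ft_force: [-0.8, -0.6, 5.2]
finger_gap: 36.4
time: 3.75
tool_pos: [425.1, 233.8, 18.7]
tcp_rot: [180.0, -0.0, 106.0]
ft_force: [-2.1, -1.7, 5.2]
finger_gap: 36.2
3.75 [425.10989853 233.78810204  18.74656692] [-2.07396801 -1.67180589  5.17944734] 36.247895256684906
3.75 [425.10989853 233.78810204  18.74656692] [-2.07396801 -1.67180589  5.17944734] 36.247895256684906
3.75 [425.10989853 233.78810204  18.74656692] [-2.07396801 -1.67180589  5.17944734] 36.247895256684906
```

```bash
python3 - <<'E'
from h import *
plan((578.2,128.4,119),(180,0,101.5))
E
```

```text
shift cm [-14.347  11.819 -10.02 ] rv [ 0.0006 -0.0001  0.0784]
```

```bash
python3 -m inch '[[[0,0,-3],[0,0,0],0],[[0,0,-6],[0,0,0],0],[[0,0,-9],[0,0,0],0],[[-1,1,-10],[0,0,0],0],[[-4,3.2,-10],[0,0,0.03],0],[[-8,6.6,-10],[0,0,0.05],0],[[-11.5,9.5,-10],[0,0,0.07],0],[[-13.5,11.1,-10],[0,0,0.078],0],[[-14.3,11.8,-10],[0,0,0.078],0],[[-14.3,11.8,-10],[0,0,0.078],0],[[-14.3,11.8,-10],[0,0,0.078],0],[[-14.3,11.8,-10],[0,0,0.078],0]]'
python3 - <<'E'
from h import *
plan((578.2,128.4,61),(180,0,101.5))
crop(snap('scene','s3'),'s3c',280,170,160,110,5); crop(snap('top','t3'),'t3c',110,180,150,90,5)
E
```

```text
time: 4.95
tool_pos: [576.4, 129.5, 117.7]
tcp_rot: [-179.9, -0.0, 101.6]
ft_force: [0.0, 0.2, -2.4]
finger_gap: 36.7
shift cm [-0.143  0.158  5.67 ] rv [-0.0013 -0.0003  0.0015]
```

View pics/s3c.png

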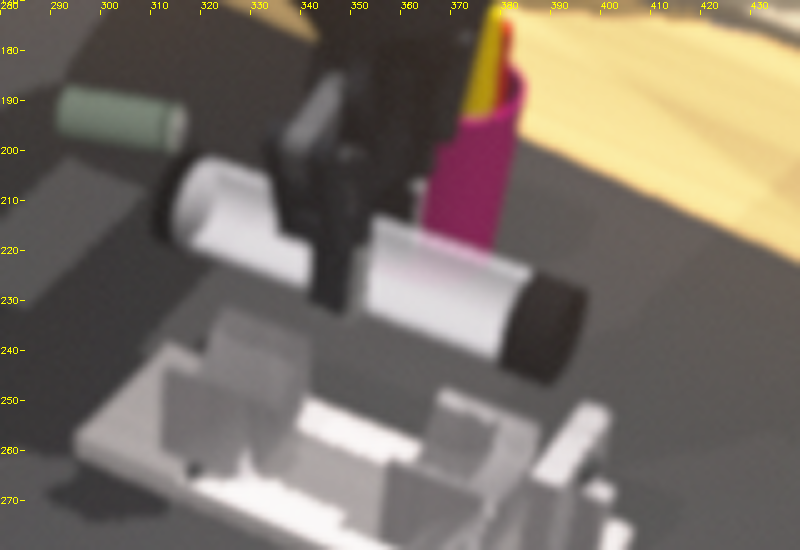

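View pics/t3c.png

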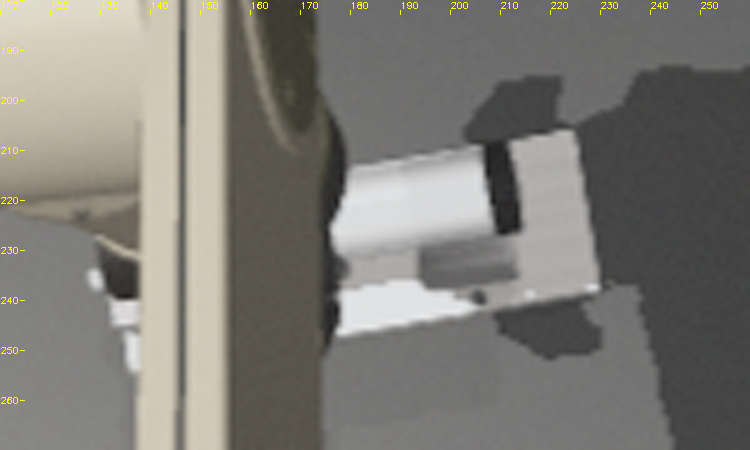

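```bash
python3 - <<'E'
from h import *
p=pix2w("top",212.2,217.8,118);print(p, (p-rotm()[1]))
a=np.array([np.cos(np.radians(101.5)),np.sin(np.radians(101.5)),0]);d=p-rotm()[1];print(d@a,d@np.array([-a[1],a[0],0]))
E
```

```text
[591.28341749  47.88936812 118.        ] [ 14.50419244 -81.67656673  -0.19992249]
-82.92855641553305 2.0706719107812868
```

```bash
python3 -m inch '[[[-0.2,0.1,2],[0,0,0],0],[[-0.2,0.1,4],[0,0,0],0],[[-0.2,0.1,4.3],[0,0,0],0],[[-0.2,0.1,4.3],[0,0,0],0],[[-0.2,0.1,4.3],[0,0,0],0]]'
python3 - <<'E'
from h import *
plan((578.2,128.4,61),(180,0,101.5))
crop(snap('scene','s4'),'s4c',280,190,130,110,6); crop(snap('top','t4'),'t4c',160,180,80,80,8)
E
```

```text
time: 5.55
tool_pos: [579.5, 127.3, 76.5]
tcp_rot: [179.9, 0.0, 101.5]
ft_force: [-0.9, 0.1, -1.1]
finger_gap: 36.3
shift cm [ 0.136 -0.107  1.548] rv [0.0014 0.0001 0.0008]
```

View pics/s4c.png

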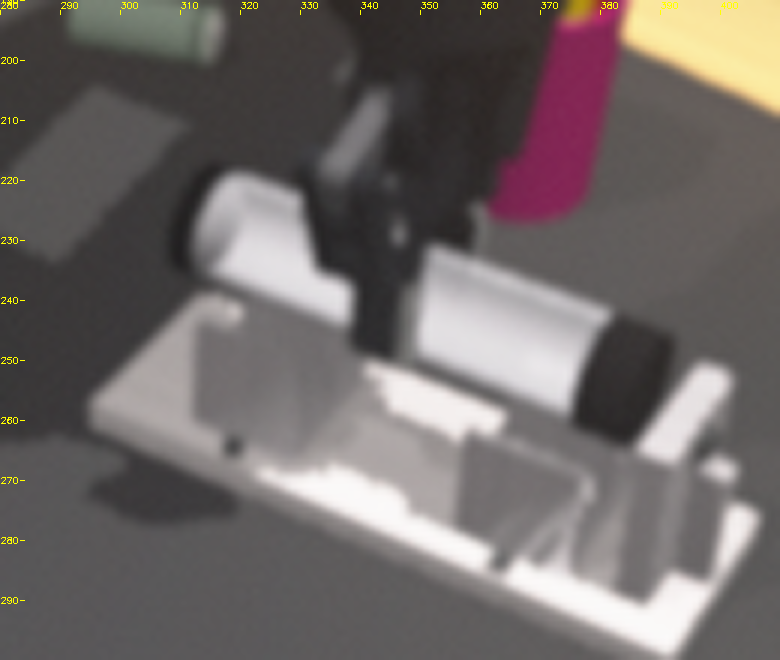

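View pics/t4c.png

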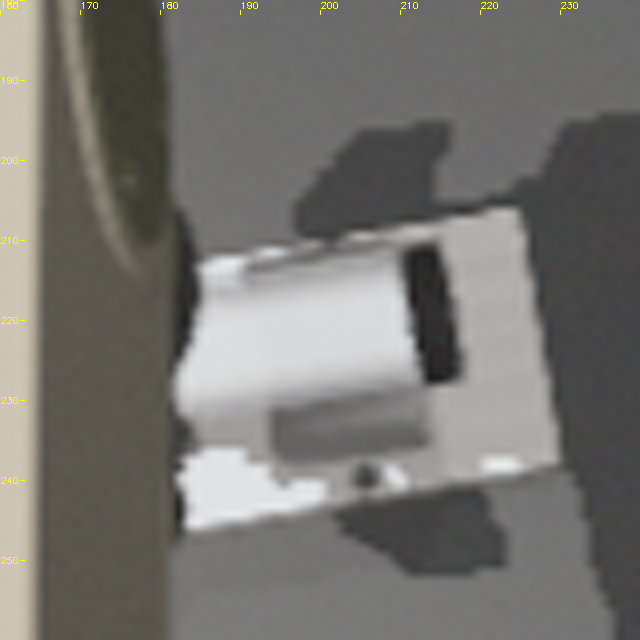

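```bash
python3 - <<'E'
from h import *
from guess import *
h=np.radians(101.5);a=np.array([np.cos(h),np.sin(h)]);b=np.array([-a[1],a[0]])
def jl(u,v,z,n="top"):
    d=pix2w(n,u,v,z)[:2]-J[0];return np.round([d@a,d@b],1)
print("ring mid",jl(213.8,219,76.5))
print("ring outer edge",jl(215.7,219,76.5))
d=rotm()[1][:2]-J[0];print("tcp",d@a,d@b)
print("plate edges",jl(210,206.2+2.2,12),jl(205,243,12))
print("block lower edge",jl(203,236.8,55), "scene mouth centre",jl(312.5,227.5,76.5,"scene"))
print("plate end mid", jl(227,222,12))
E
```

```text
ring mid [-79.8  -0.8]
ring outer edge [-83.8  -0.2]
tcp -0.49241966239437557 -1.4285770911534093
plate edges [-69.4 -37.8] [-46.2  39.4]
block lower edge [-48.9  30.3] scene mouth centre [-80.2  -5.9]
plate end mid [-1.03e+02  1.00e-01]
```

```bash
python3 -m inch '[[[0,-0.12,0],[0,0,0],0],[[0,-0.12,0.7],[0,0,0],0],[[0,-0.12,1.2],[0,0,0],0],[[0,-0.12,1.4],[0,0,0],0],[[0,-0.12,1.4],[0,0,0],0],[[0,-0.12,1.4],[0,0,0],0]]'
```

```text
time: 6.25
tool_pos: [577.9, 126.7, 61.2]
tcp_rot: [180.0, 0.0, 101.5]
ft_force: [1.2, 0.3, -1.4]
finger_gap: 36.4
```

```bash
python3 -m inch '[[[0,0,0.1],[0,0,0],0],[[0,0,0.1],[0,0,0],0],[[0,0,0.1],[0,0,0],0]]';  python3 -m inch '[[[0,0,0.1],[0,0,0],0],[[0,0,0.1],[0,0,0],0],[[0,0,0.1],[0,0,0],0]]'
```

```text
time: 6.55
tool_pos: [578.3, 126.7, 60.7]
tcp_rot: [179.9, 0.0, 101.5]
ft_force: [2.2, 0.7, 0.1]
finger_gap: 36.7
time: 6.85
tool_pos: [578.8, 126.8, 60.1]
tcp_rot: [179.9, 0.0, 101.5]
ft_force: [4.0, 1.3, 4.9]
finger_gap: 36.3
```

```bash
python3 -m inch '[[[0,0.1,0],[0,0,0],0],[[0,0.1,0],[0,0,0],0],[[0.1,0.1,0],[0,0,0],0],[[0.1,0.1,0],[0,0,0],0],[[0.1,0.1,0],[0,0,0],0]]';  python3 -m inch '[[[0.1,0,0],[0,0,0],0],[[0.1,0,0],[0,0,0],0],[[0.1,0,0],[0,0,0],0]]'; python3 -m inch '[[[0.1,0,0],[0,0,0],0],[[0.1,0,0],[0,0,0],0],[[0.1,0,0],[0,0,0],0]]'
```

```text
time: 7.35
tool_pos: [579.0, 127.1, 59.8]
tcp_rot: [180.0, 0.1, 101.5]
ft_force: [2.6, -3.4, 7.0]
finger_gap: 36.4
time: 7.65
tool_pos: [578.9, 127.9, 59.9]
tcp_rot: [180.0, 0.1, 101.5]
ft_force: [2.2, -4.4, 6.7]
finger_gap: 36.6
time: 7.95
tool_pos: [578.7, 128.8, 59.8]
tcp_rot: [180.0, 0.1, 101.5]
ft_force: [3.0, -4.9, 6.4]
finger_gap: 36.5
```

```bash
python3 -m inch '[[[0.1,0,0],[0,0,0],0],[[0.1,0,0],[0,0,0],0]]';  python3 -m inch '[[[0.1,0,0],[0,0,0],0],[[0.1,0,0],[0,0,0],0]]'
```

```text
time: 8.15
tool_pos: [578.5, 129.8, 59.8]
tcp_rot: [180.0, 0.1, 101.5]
ft_force: [2.7, -4.1, 7.0]
finger_gap: 36.4
time: 8.35
tool_pos: [578.3, 130.7, 59.8]
tcp_rot: [180.0, 0.1, 101.5]
ft_force: [2.4, -4.9, 6.4]
finger_gap: 36.3
```

```bash
python3 -m inch '[[[0.1,0,0],[0,0,0],0],[[0.1,0,0],[0,0,0],0]]';  python3 -m inch '[[[0.1,0,0],[0,0,0],0],[[0.1,0,0],[0,0,0],0]]'; python3 -c "
from h import *
crop(snap('scene','s5'),'s5c',280,190,130,110,6); crop(snap('top','t5'),'t5c',160,180,80,80,8)"
```

```text
time: 8.55
tool_pos: [578.1, 131.7, 59.8]
tcp_rot: [180.0, 0.1, 101.5]
ft_force: [3.5, -4.5, 7.0]
finger_gap: 36.7
time: 8.75
tool_pos: [577.9, 132.6, 59.8]
tcp_rot: [180.0, 0.1, 101.5]
ft_force: [1.6, -4.7, 6.3]
finger_gap: 36.3
```

View pics/s5c.png

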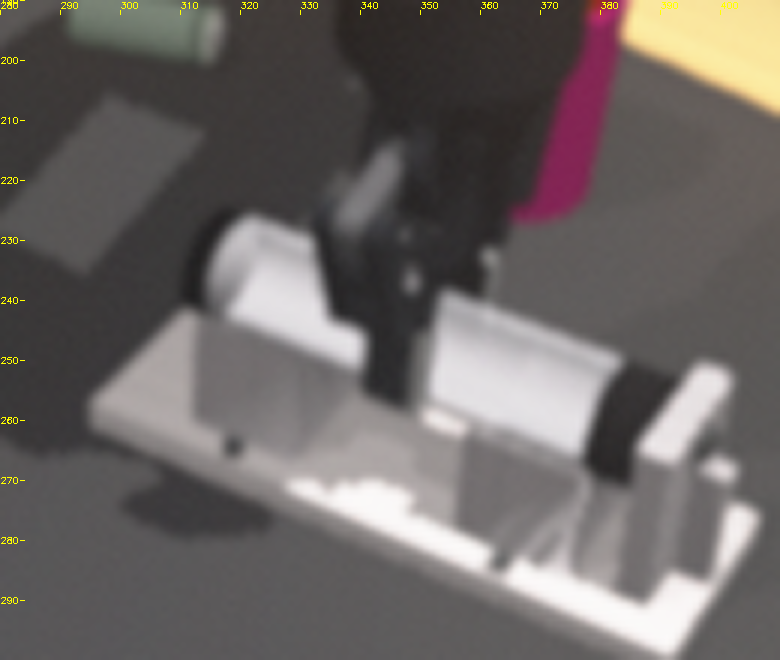

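View pics/t5c.png

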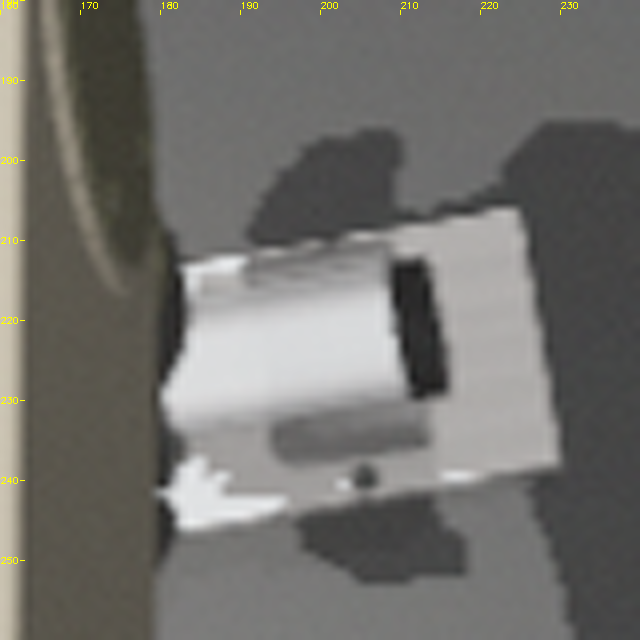

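```bash
python3 -m inch '[[[0.1,0,0],[0,0,0],0],[[0.1,0,0],[0,0,0],0]]';  python3 -m inch '[[[0.1,0,0],[0,0,0],0],[[0.1,0,0],[0,0,0],0]]';python3 -m inch '[[[0.1,0,0],[0,0,0],0],[[0.1,0,0],[0,0,0],0]]'
```

```text
time: 9.05
tool_pos: [577.8, 133.3, 59.8]
tcp_rot: [180.0, 0.1, 101.5]
ft_force: [3.2, -8.0, 5.5]
finger_gap: 36.4
time: 9.25
tool_pos: [577.7, 133.3, 59.8]
tcp_rot: [180.0, 0.2, 101.5]
ft_force: [3.1, -9.9, 6.0]
finger_gap: 36.4
time: 9.45
tool_pos: [577.7, 133.4, 59.8]
tcp_rot: [180.0, 0.3, 101.5]
ft_force: [4.5, -13.9, 6.4]
finger_gap: 36.6
```

```bash
python3 -m inch '[[[0,0,0],[0,0,0],1],[[0,0,0],[0,0,0],1],[[0,0,0],[0,0,0],1],[[0,0,0],[0,0,0],1],[[0,0,-3],[0,0,0],1],[[0,0,-7],[0,0,0],1],[[0,0,-10],[0,0,0],1],[[0,0,-10],[0,0,0],1]]'; python3 -c "
from h import *
plan((451.5,-142.8,120),(180,0,118.2))"
```

```text
time: 10.25
tool_pos: [579.9, 137.5, 165.3]
tcp_rot: [179.5, 0.0, 101.5]
ft_force: [1.1, 1.0, 0.2]
finger_gap: 85.6
shift cm [-24.889 -18.231   4.374] rv [ 0.0089  0.0016 -0.2908]
```

```bash
python3 -m inch '[[[-24.9,-18.2,-0.5],[0,0,-0.29],1],[[-24.9,-18.2,-0.5],[0,0,-0.29],1],[[-24.9,-18.2,-0.5],[0,0,-0.29],1],[[-24.9,-18.2,-0.5],[0,0,-0.29],1],[[-24.9,-18.2,-0.5],[0,0,-0.29],1],[[-24.9,-18.2,-0.5],[0,0,-0.29],1],[[-24.9,-18.2,4],[0,0,-0.29],1],[[-24.9,-18.2,4],[0,0,-0.29],1],[[-24.9,-18.2,4],[0,0,-0.29],1],[[-24.9,-18.2,4],[0,0,-0.29],1]]'; python3 -c "
from h import *
im=snap('top','t6');crop(im,'t6c',110,190,140,80,5);im=snap('scene','s6');crop(im,'s6c',290,200,120,100,6)
plan((451.5,-142.8,14),(180,0,118.2))"
```

```text
time: 11.25
tool_pos: [449.1, -143.0, 120.4]
tcp_rot: [179.9, 0.0, 118.2]
ft_force: [1.5, -0.0, -0.3]
finger_gap: 85.8
shift cm [-0.044  0.162 10.689] rv [0.0016 0.0017 0.0006]
```

View pics/t6c.png

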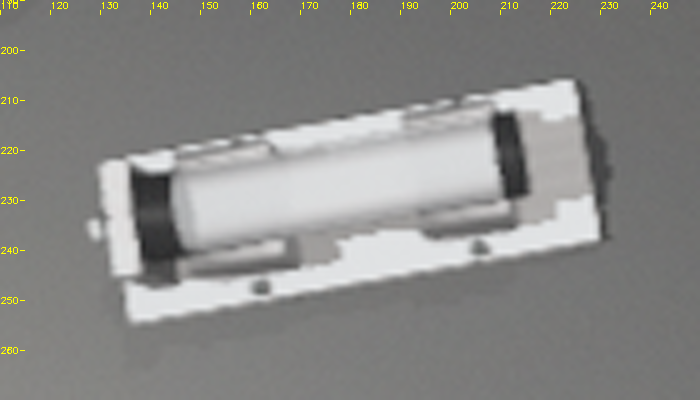

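View pics/s6c.png

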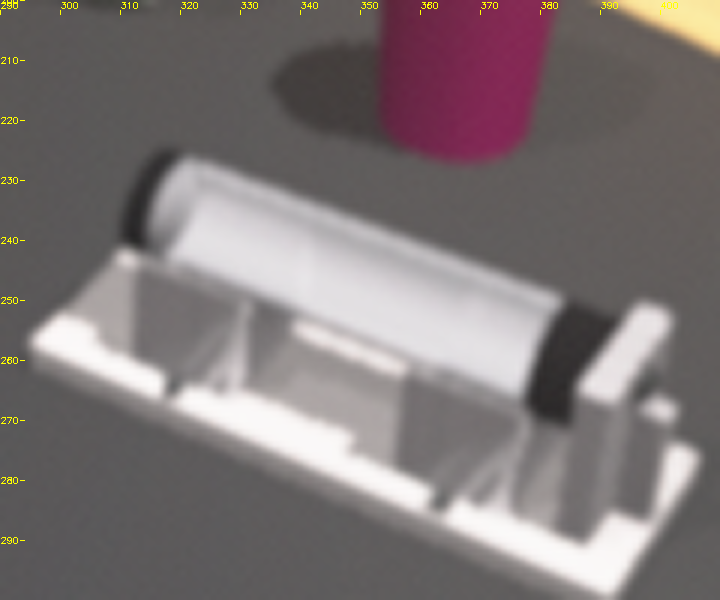

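The tube lies in both Vs, cap against the stop, ring (mouth) at top pixel (213,221). Now cell 1.

```bash
python3 -m inch '[[[0,0.1,4],[0,0,0],1],[[0,0.1,8],[0,0,0],1],[[0,0.1,10.3],[0,0,0],1],[[0,0.1,10.6],[0,0,0],1],[[0,0.1,10.6],[0,0,0],1],[[0,0.1,10.6],[0,0,0],1]]'; python3 -c "
from h import *
from ov import *
im=snap('scene','s7');crop(im,'s7c',270,140,100,80,7)
plan((451.5,-142.8,14),(180,0,118.2))
c=(578.1,132.4)
print(pix2w('top',213.8,221,60))
im=cv2.imread('pics/top0.png')*0+cv2.imread('pics/t6.png');draw(im,'top',[((0,0,255),p) for p in cyl(c,101.5,60,165,19)],'o6',110,190,140,80,5)
im=cv2.imread('pics/s6.png');draw(im,'scene',[((0,0,255),p) for p in cyl(c,101.5,60,165,19)],'o7',290,200,120,100,6)
"
```

```text
time: 11.95
tool_pos: [450.9, -143.6, 15.4]
tcp_rot: [179.9, 0.1, 118.2]
ft_force: [0.3, 0.2, 0.2]
finger_gap: 85.3
shift cm [0.064 0.089 0.155] rv [ 0.0023  0.003  -0.0007]
[593.19871071  51.13473165  60.        ]
```

View pics/s7c.png

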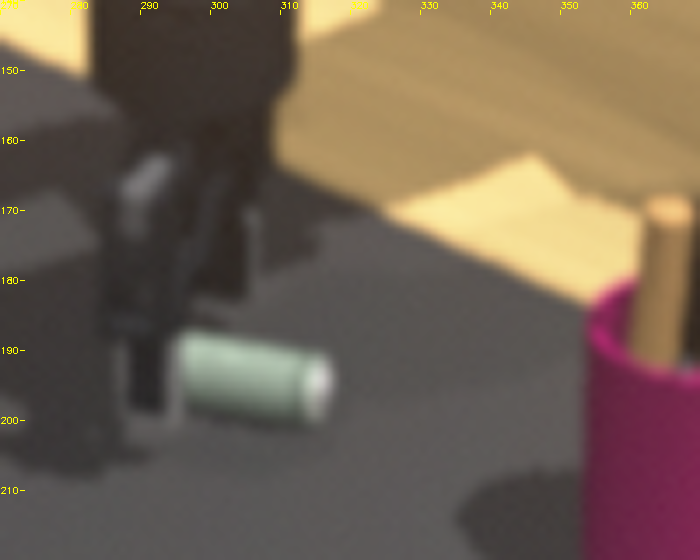

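View pics/o6.png

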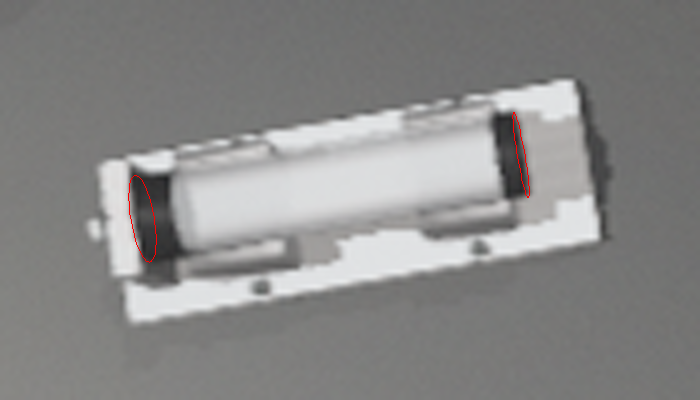

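View pics/o7.png

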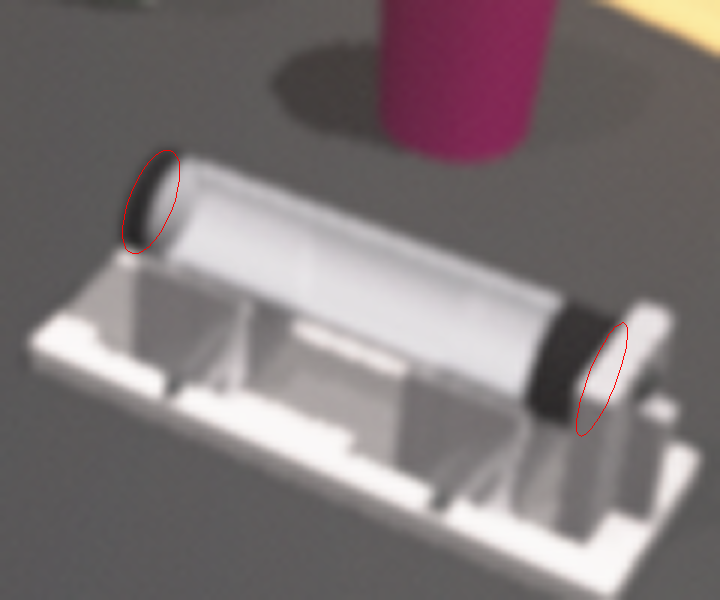

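```bash
python3 -m inch '[[[0.05,0.1,0.1],[0,0,0],1],[[0.05,0.1,0.1],[0,0,0],0],[[0.05,0.1,0.1],[0,0,0],0],[[0.05,0.1,0.1],[0,0,0],0],[[0.05,0.1,0.1],[0,0,0],0],[[0.05,0.1,0.1],[0,0,0],0],[[0.05,0.1,0.1],[0,0,0],0],[[0.05,0.1,0.1],[0,0,0],0]]' 50; python3 -c "
from h import *
plan((451.5,-142.8,14),(180,0,118.2));crop(snap('scene','s8'),'s8c',270,140,100,80,7)"
```

```text
time: 12.8
tool_pos: [449.9, -142.4, 12.5]
tcp_rot: [180.0, 0.0, 118.1]
ft_force: [0.0, 0.2, 3.9]
finger_gap: 24.4
shift cm [-0.114  0.122 -0.15 ] rv [ 0.0002  0.0003 -0.0011]
```

View pics/s8c.png

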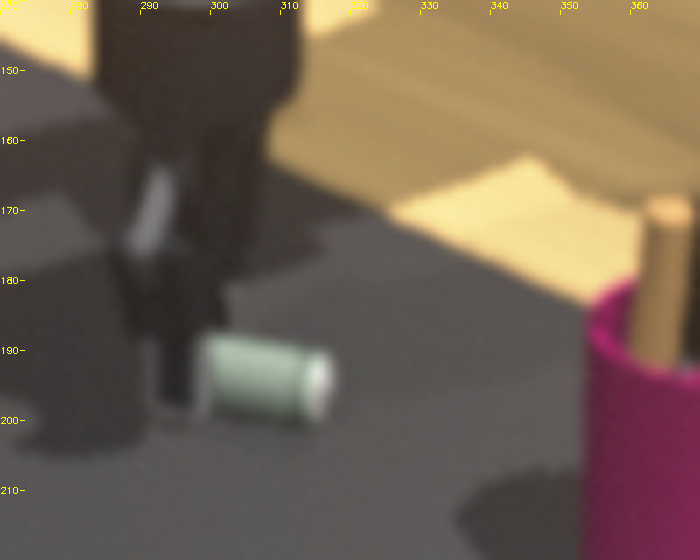

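```bash
python3 -m inch '[[[0,0,-3],[0,0,0],0],[[0,0,-7],[0,0,0],0],[[0,0,-8],[0,0,0],0],[[0,0,-8],[0,0,0],0]]'; python3 -c "
from h import *
plan((607.8,-13.5,90),(180,0,101.5));plan((607.8,-13.5,59.5),(180,0,101.5))"
```

```text
time: 13.25
tool_pos: [451.2, -142.9, 94.2]
tcp_rot: [179.9, 0.2, 118.1]
ft_force: [1.0, -0.6, -1.8]
finger_gap: 24.4
shift cm [ 4.033 19.912  0.455] rv [0.003  0.0029 0.2903]
shift cm [ 4.043 19.904  3.505] rv [0.003  0.0029 0.2903]
```

```bash
python3 -m inch '[[[1,5,0],[0,0,0.1],0],[[2,10,0],[0,0,0.2],0],[[3,15,0],[0,0,0.29],0],[[4,19.9,0],[0,0,0.29],0],[[4,19.9,1.5],[0,0,0.29],0],[[4,19.9,3],[0,0,0.29],0],[[4,19.9,3],[0,0,0.29],0],[[4,19.9,3],[0,0,0.29],0]]'; python3 -c "
from h import *
plan((607.8,-13.5,59.5),(180,0,101.5));crop(snap('scene','s9'),'s9c',270,160,120,90,6);crop(snap('top','t9'),'t9c',190,180,100,70,7)"
```

```text
time: 14.05
tool_pos: [604.1, -14.0, 60.3]
tcp_rot: [-179.8, -0.1, 101.5]
ft_force: [0.4, 0.9, -0.0]
finger_gap: 24.5
shift cm [-0.025  0.376  0.079] rv [-0.0039 -0.001  -0.0008]
```

View pics/s9c.png

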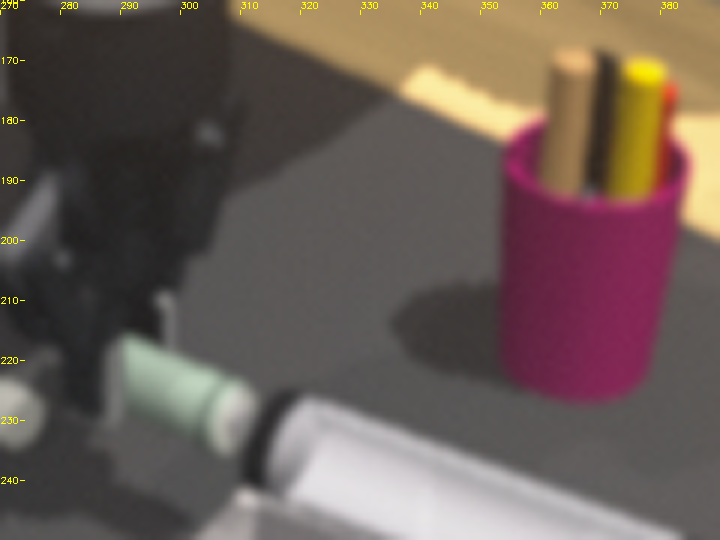

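View pics/t9c.png

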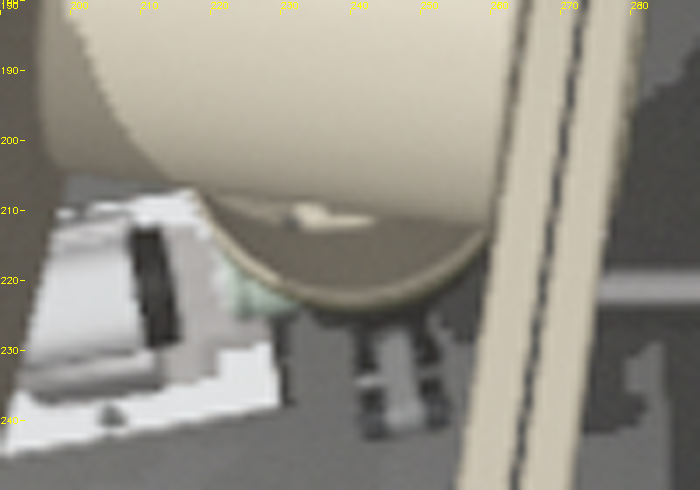

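```bash
python3 -m inch '[[[0,0.25,0],[0,0,0],0],[[0,0.25,0],[0,0,0],0],[[0,0.25,0],[0,0,0],0]]'; python3 -c "
from h import *
plan((607.8,-13.5,59.5),(180,0,101.5))"
```

```text
time: 14.45
tool_pos: [609.2, -12.9, 63.0]
tcp_rot: [179.9, 0.0, 101.5]
ft_force: [0.7, 0.0, -1.0]
finger_gap: 24.4
shift cm [-0.027 -0.15   0.353] rv [ 0.0011  0.0004 -0.    ]
```

```bash
python3 -m inch '[[[0,-0.15,0.35],[0,0,0],0],[[0,-0.15,0.35],[0,0,0],0],[[0,-0.15,0.35],[0,0,0],0]]'; python3 -c "
from h import *
plan((607.8,-13.5,59.5),(180,0,101.5));crop(snap('scene','s10'),'s10c',280,200,60,50,12)"
```

```text
time: 14.75
tool_pos: [607.0, -12.9, 58.5]
tcp_rot: [-180.0, -0.0, 101.5]
ft_force: [-0.3, 0.6, -0.9]
finger_gap: 24.3
shift cm [-0.072  0.068 -0.103] rv [-0.0006 -0.0002  0.0004]
```

View pics/s10c.png

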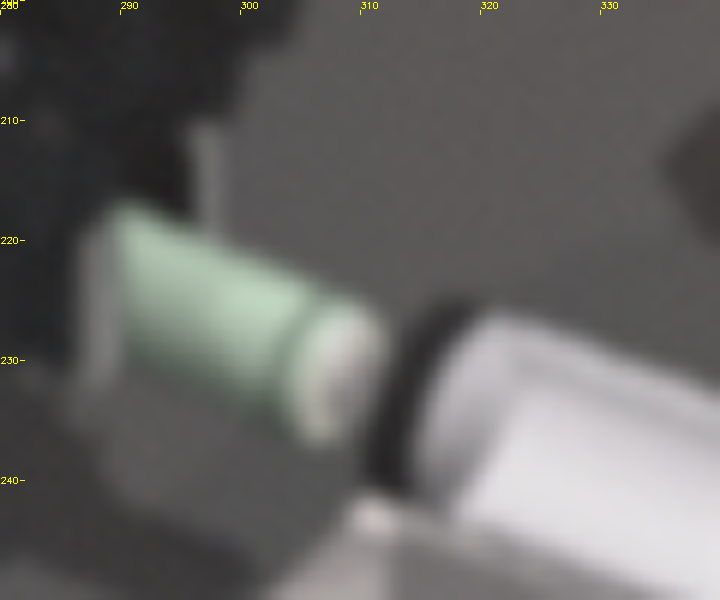

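```bash
python3 -m inch '[[[0,0.03,-0.05],[0,0,0],0],[[0.4,0.03,-0.05],[0,0,0],0],[[0.8,0.03,-0.05],[0,0,0],0],[[1.2,0.03,-0.05],[0,0,0],0],[[1.6,0.03,-0.05],[0,0,0],0],[[1.6,0.03,-0.05],[0,0,0],0],[[1.6,0.03,-0.05],[0,0,0],0]]'; python3 -c "
from h import *
plan((607.8,-13.5,59.5),(180,0,101.5));crop(snap('scene','s11'),'s11c',280,200,60,50,12)"
```

```text
time: 15.5
tool_pos: [604.4, 3.0, 59.3]
tcp_rot: [180.0, 0.0, 101.5]
ft_force: [0.1, 0.5, -0.5]
finger_gap: 24.4
shift cm [-1.68  -0.    -0.017] rv [0.0001 0.0001 0.0007]
```

View pics/s11c.png

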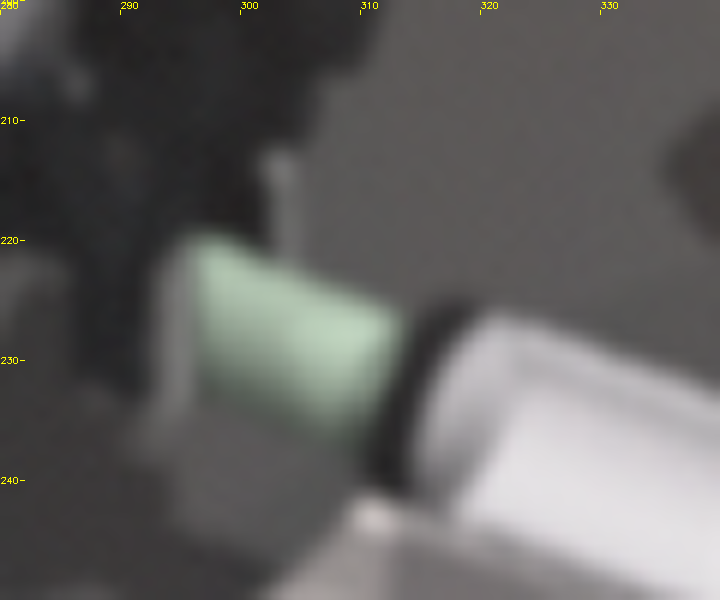

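```bash
python3 -m inch '[[[0.5,0,0],[0,0,0],0],[[1,0,0],[0,0,0],0],[[1,0,0],[0,0,0],0]]';python3 -m inch '[[[0.5,0,0],[0,0,0],0],[[1,0,0],[0,0,0],0],[[1.5,0,0],[0,0,0],0],[[2,0,0],[0,0,0],0],[[2,0,0],[0,0,0],0],[[2,0,0],[0,0,0],0]]'; python3 -c "
from h import *
plan((607.8,-13.5,59.5),(180,0,101.5));crop(snap('scene','s12'),'s12c',280,200,60,50,12);crop(snap('top','t12'),'t12c',190,190,80,60,8)"
```

```text
time: 15.85
tool_pos: [602.2, 13.3, 59.3]
tcp_rot: [-180.0, -0.0, 101.5]
ft_force: [0.2, -0.8, -1.2]
finger_gap: 24.2
time: 16.45
tool_pos: [598.4, 32.3, 59.3]
tcp_rot: [-180.0, 0.0, 101.5]
ft_force: [0.0, 0.0, -0.7]
finger_gap: 24.6
shift cm [-4.678e+00  4.000e-03 -2.200e-02] rv [-0.      0.0001  0.0007]
```

View pics/s12c.png

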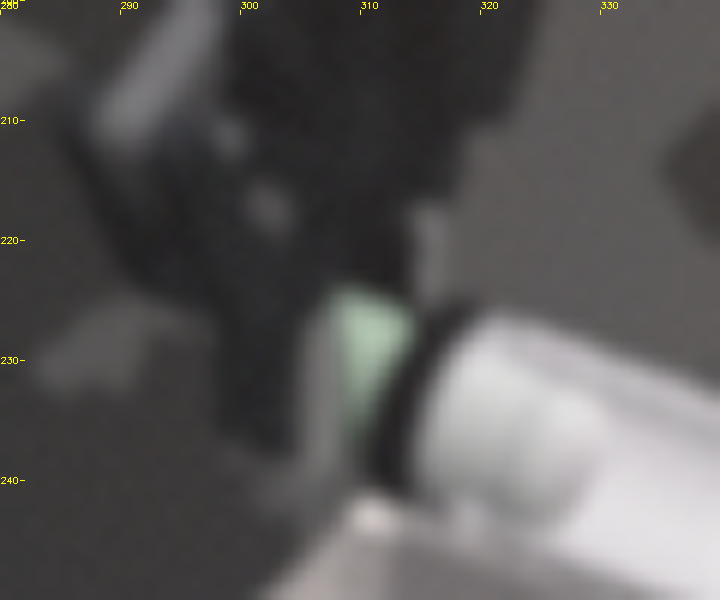

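View pics/t12c.png

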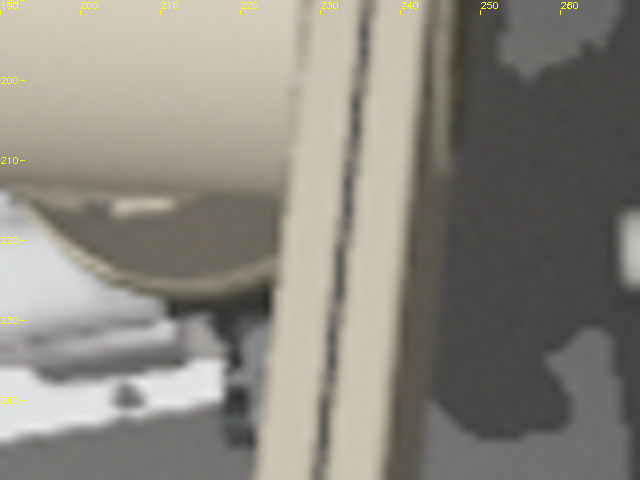

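```bash
python3 -m inch '[[[0.3,0,0],[0,0,0],0],[[0.6,0,0.1],[0,0,0],0],[[0.6,0,0.15],[0,0,0],0],[[0.6,0,0.15],[0,0,0],0]]'; python3 -c "
from h import *
crop(snap('scene','s13'),'s13c',280,200,60,50,12)"
```

```text
time: 16.95
tool_pos: [597.1, 38.2, 57.6]
tcp_rot: [-180.0, -0.0, 101.5]
ft_force: [0.6, 0.4, -1.3]
finger_gap: 24.2
```

View pics/s13c.png

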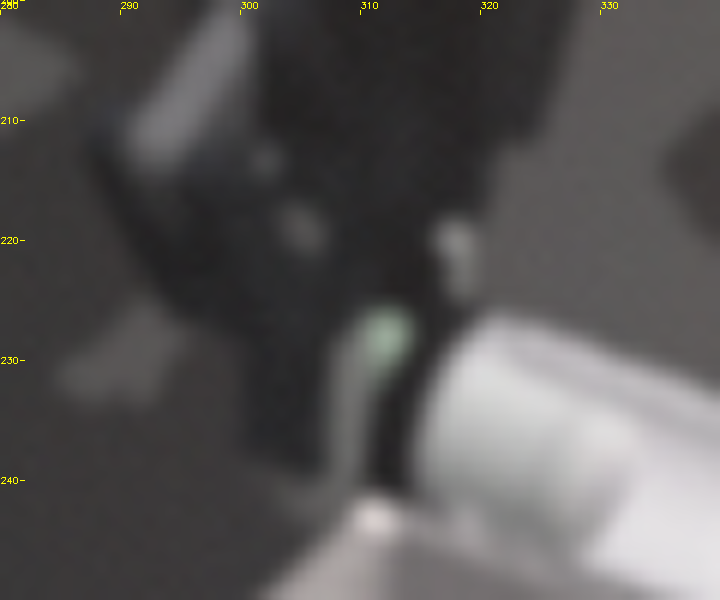

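```bash
python3 -m inch '[[[0,0,0],[0,0,0],1],[[0,0,0],[0,0,0],1],[[0,0,0],[0,0,0],1],[[0,0,0],[0,0,0],1],[[0,0,-3],[0,0,0],1],[[0,0,-7],[0,0,0],1],[[0,0,-7],[0,0,0],1],[[0,0,-7],[0,0,0],1]]'; python3 -c "
from h import *
from guess import *
h=np.radians(188.6);p=np.array(C2[0])-19.5*np.array([np.cos(h),np.sin(h)]);print(p)
plan((p[0],p[1],110),(180,0,188.6))"
```

```text
time: 17.8
tool_pos: [598.5, 38.0, 129.6]
tcp_rot: [179.8, 0.0, 101.5]
ft_force: [-1.4, -0.9, -0.3]
finger_gap: 85.9
[ 472.08074943 -313.9840608 ]
shift cm [-31.963 -19.422   1.919] rv [ 0.0022  0.0033 -1.5199]
```

```bash
python3 -m inch '[[[-32,-19.4,1.7],[0,0,-1.52],1],[[-32,-19.4,1.7],[0,0,-1.52],1],[[-32,-19.4,1.7],[0,0,-1.52],1],[[-32,-19.4,1.7],[0,0,-1.52],1],[[-32,-19.4,1.7],[0,0,-1.52],1],[[-32,-19.4,1.7],[0,0,-1.52],1],[[-32,-19.4,1.7],[0,0,-1.52],1],[[-32,-19.4,1.7],[0,0,-1.52],1],[[-32,-19.4,1.7],[0,0,-1.52],1],[[-32,-19.4,1.7],[0,0,-1.52],1],[[-32,-19.4,1.7],[0,0,-1.52],1],[[-32,-19.4,1.7],[0,0,-1.52],1],[[-32,-19.4,1.7],[0,0,-1.52],1],[[-32,-19.4,1.7],[0,0,-1.52],1]]'; python3 -c "
from h import *
plan((472.1,-314,14.5),(180,0,188.6))
crop(snap('scene','s14'),'s14c',280,200,80,60,10);crop(snap('top','t14'),'t14c',180,195,70,50,10)"
```

```text
time: 19.2
tool_pos: [470.8, -313.8, 110.2]
tcp_rot: [180.0, -0.0, -171.5]
ft_force: [-0.2, 0.9, -0.6]
finger_gap: 85.4
shift cm [-0.13  -0.045  9.565] rv [ 0.0008 -0.0007 -0.0022]
```

View pics/s14c.png

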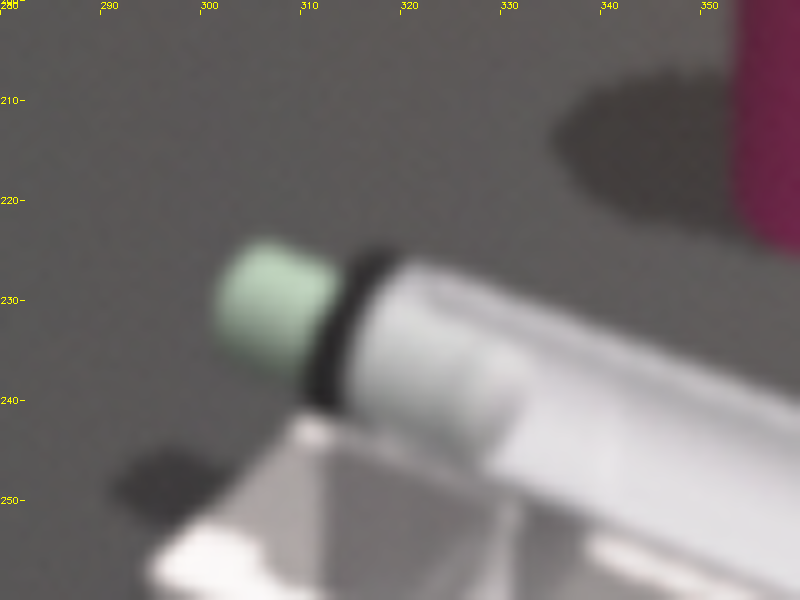

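View pics/t14c.png

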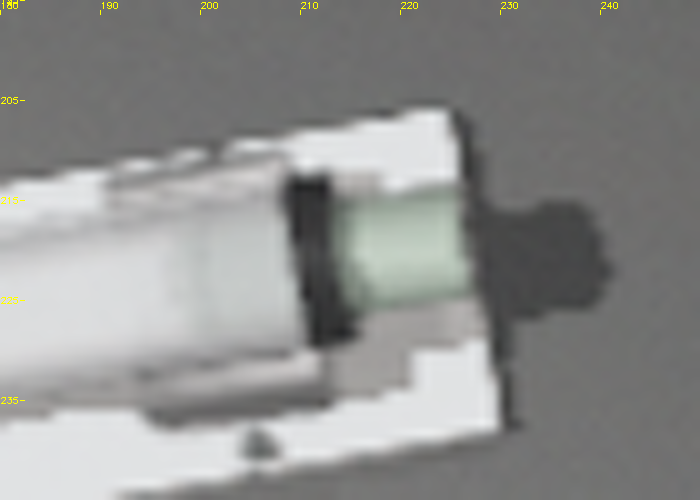

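Cell 1 sits in the mouth with about 27 mm protruding (top, 213–226). Now cell 2.

```bash
python3 -m inch '[[[-0.1,0,4],[0,0,0],1],[[-0.1,0,8],[0,0,0],1],[[-0.1,0,9.3],[0,0,0],1],[[-0.1,0,9.5],[0,0,0],1],[[-0.1,0,9.5],[0,0,0],1],[[-0.1,0,9.6],[0,0,0],0],[[-0.1,0,9.6],[0,0,0],0],[[-0.1,0,9.6],[0,0,0],0],[[-0.1,0,9.6],[0,0,0],0],[[-0.1,0,9.6],[0,0,0],0],[[-0.1,0,9.6],[0,0,0],0],[[-0.1,0,9.6],[0,0,0],0]]' 50; python3 -c "
from h import *
from guess import *
h=np.radians(188.6);p=(rotm()[1][:2]-C2[0])@[np.cos(h),np.sin(h)];print(p)
crop(snap('scene','s15'),'s15c',220,130,80,70,8)"
```

```text
time: 20.5
tool_pos: [472.5, -314.5, 15.7]
tcp_rot: [-179.9, 0.0, -171.4]
ft_force: [-0.6, 1.4, 6.3]
finger_gap: 24.1
-19.8541649278447
```

View pics/s15c.png

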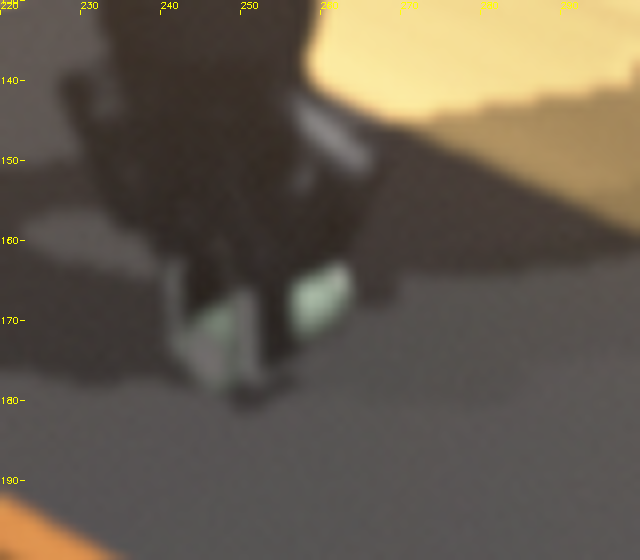

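```bash
python3 -m inch '[[[0,0,-3],[0,0,0],0],[[0,0,-7],[0,0,0],0],[[0,0,-8.5],[0,0,0],0],[[0,0,-8.5],[0,0,0],0]]'; python3 -c "
from h import *
plan((613.4,-40.9,90),(180,0,101.5));plan((613.4,-40.9,61.2),(180,0,101.5))"
```

```text
time: 20.95
tool_pos: [473.9, -315.6, 102.9]
tcp_rot: [-179.8, 0.2, -171.4]
ft_force: [0.7, -0.5, -1.4]
finger_gap: 23.9
shift cm [-17.902  25.074   1.253] rv [-4.0000e-04  6.5000e-03  1.5203e+00]
shift cm [-17.89   25.087   4.133] rv [-4.0000e-04  6.5000e-03  1.5203e+00]
```

```bash
python3 -m inch '[[[-17.9,25.1,0.5],[0,0,1.52],0],[[-17.9,25.1,0.5],[0,0,1.52],0],[[-17.9,25.1,0.5],[0,0,1.52],0],[[-17.9,25.1,0.5],[0,0,1.52],0],[[-17.9,25.1,0.5],[0,0,1.52],0],[[-17.9,25.1,0.5],[0,0,1.52],0],[[-17.9,25.1,0.5],[0,0,1.52],0],[[-17.9,25.1,0.5],[0,0,1.52],0],[[-17.9,25.1,0.5],[0,0,1.52],0],[[-17.9,25.1,0.5],[0,0,1.52],0],[[-17.9,25.1,1],[0,0,1.52],0],[[-17.9,25.1,2.5],[0,0,1.52],0],[[-17.9,25.1,3.6],[0,0,1.52],0],[[-17.9,25.1,3.9],[0,0,1.52],0],[[-17.9,25.1,3.9],[0,0,1.52],0],[[-17.9,25.1,3.9],[0,0,1.52],0],[[-17.9,25.1,3.9],[0,0,1.52],0]]'; python3 -c "
from h import *
plan((613.4,-40.9,61.2),(180,0,101.5));crop(snap('scene','s16'),'s16c',260,185,80,60,10)"
```

```text
time: 22.65
tool_pos: [612.0, -39.2, 61.5]
tcp_rot: [179.9, 0.0, 101.5]
ft_force: [0.1, -0.6, -1.3]
finger_gap: 24.4
shift cm [-0.19   0.102  0.031] rv [0.0012 0.0004 0.0007]
```

View pics/s16c.png

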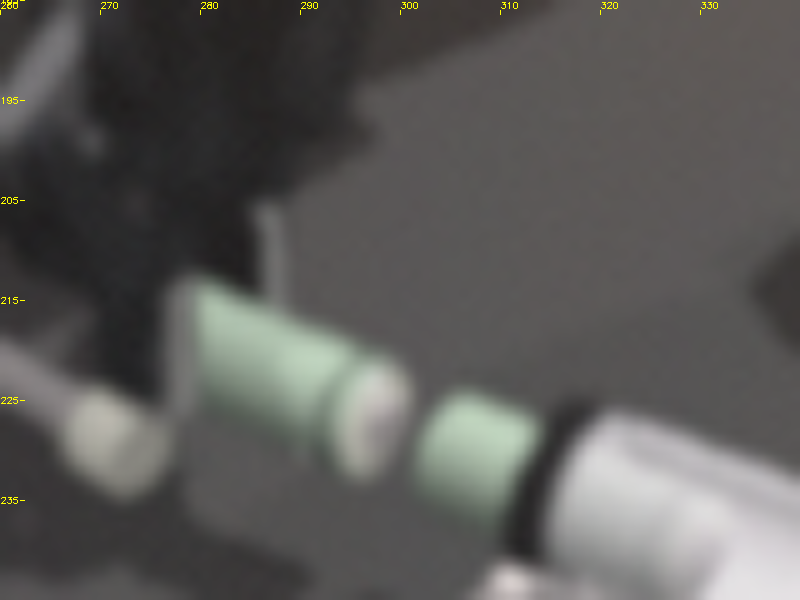

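```bash
python3 -m inch '[[[0,0.08,0],[0,0,0],0],[[0.5,0.08,0],[0,0,0],0],[[1,0.08,0],[0,0,0],0],[[1.5,0.08,0],[0,0,0],0],[[2,0.08,0],[0,0,0],0],[[2,0.08,0],[0,0,0],0],[[2,0.08,0],[0,0,0],0]]'; python3 -c "
from h import *
d=np.array([594.6,51.6])-rotm()[1][:2];h=np.radians(101.5);print('to mouth',d@[np.cos(h),np.sin(h)],'lat',d@[-np.sin(h),np.cos(h)]);crop(snap('scene','s17'),'s17c',260,185,80,60,10)"
```

```text
time: 23.4
tool_pos: [608.1, -19.1, 60.7]
tcp_rot: [-180.0, -0.0, 101.5]
ft_force: [-0.0, -0.1, -1.5]
finger_gap: 23.7
to mouth 71.99787896235604 lat -0.8236638960381953
```

View pics/s17c.png

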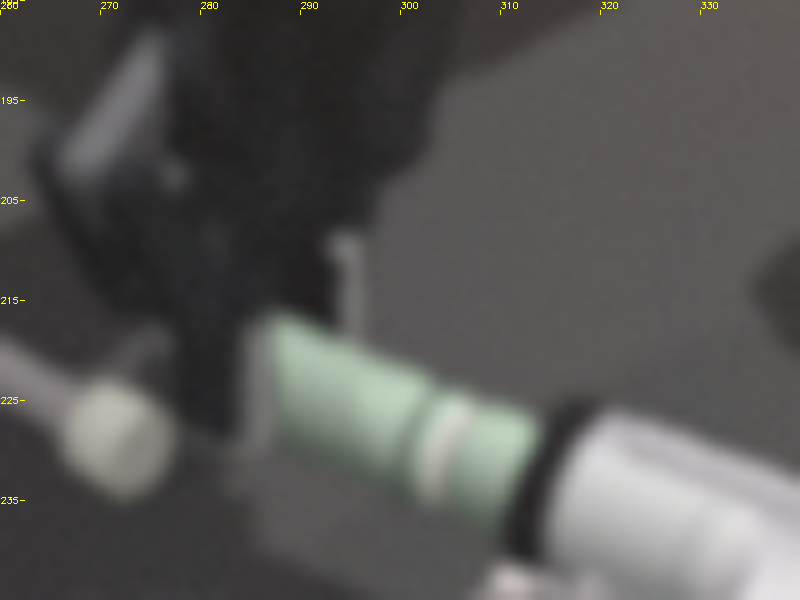

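```bash
python3 -m inch '[[[0.4,0.06,0],[0,0,0],0],[[0.8,0.06,0],[0,0,0],0],[[1.2,0.06,0],[0,0,0],0],[[1.6,0.06,0],[0,0,0],0],[[1.6,0.06,0],[0,0,0],0]]';python3 -m inch '[[[0.3,0,0],[0,0,0],0],[[0.6,0,0],[0,0,0],0],[[0.9,0,0],[0,0,0],0],[[1.2,0,0],[0,0,0],0],[[1.2,0,0],[0,0,0],0]]'; python3 -c "
from h import *
d=np.array([594.6,51.6])-rotm()[1][:2];h=np.radians(101.5);print('to mouth',d@[np.cos(h),np.sin(h)],'lat',d@[-np.sin(h),np.cos(h)]);crop(snap('scene','s18'),'s18c',280,195,80,60,10)"
```

```text
time: 23.95
tool_pos: [605.5, -2.9, 60.7]
tcp_rot: [-180.0, -0.0, 101.6]
ft_force: [-0.3, -0.6, -0.9]
finger_gap: 23.9
time: 24.45
tool_pos: [603.1, 8.7, 60.8]
tcp_rot: [-180.0, -0.0, 101.5]
ft_force: [0.3, -0.2, -1.3]
finger_gap: 23.9
to mouth 43.76953571260681 lat -0.2138562173484338
```

View pics/s18c.png

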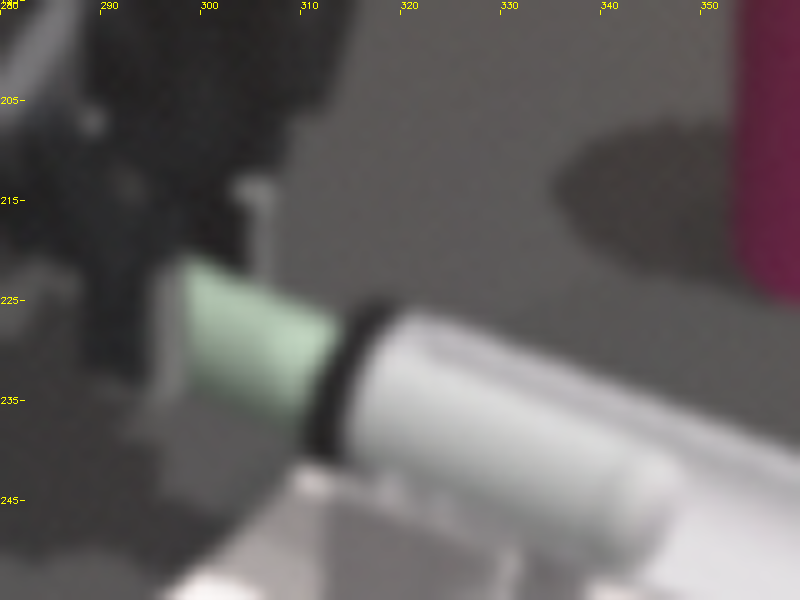

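```bash
python3 -m inch '[[[0.5,0,0],[0,0,0],0],[[1,0,0],[0,0,0],0],[[1.5,0,0],[0,0,0],0],[[2,0,0],[0,0,0],0],[[2.4,0,0],[0,0,0],0],[[2.8,0,0],[0,0,0],0],[[2.9,0,0.05],[0,0,0],0],[[2.9,0,0.05],[0,0,0],0]]'; python3 -c "
from h import *
d=np.array([594.6,51.6])-rotm()[1][:2];h=np.radians(101.5);print('to mouth',d@[np.cos(h),np.sin(h)],'lat',d@[-np.sin(h),np.cos(h)]);crop(snap('scene','s19'),'s19c',280,195,80,60,10)"
```

```text
time: 25.3
tool_pos: [597.4, 36.9, 60.2]
tcp_rot: [-180.0, -0.0, 101.5]
ft_force: [0.3, -0.1, -0.9]
finger_gap: 24.2
to mouth 14.987053326991314 lat -0.21041421868125174
```

View pics/s19c.png

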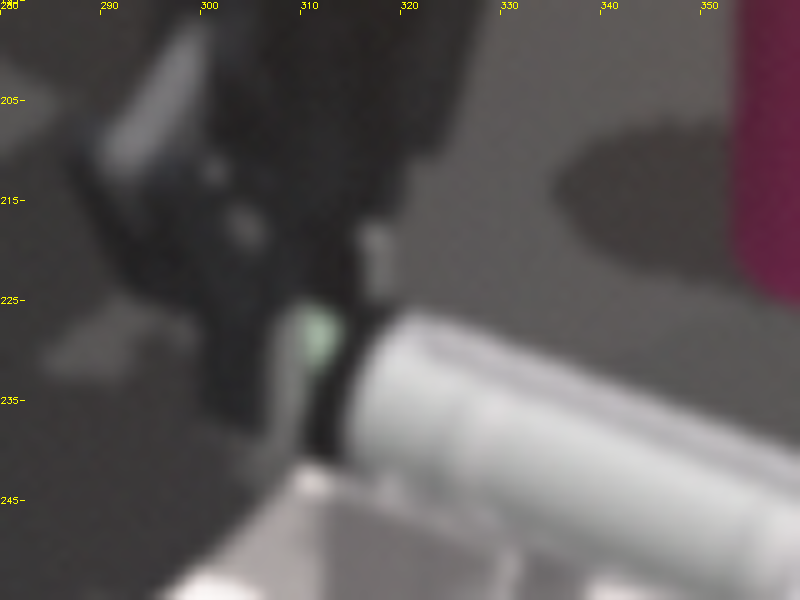

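```bash
python3 -m inch '[[[0,0,0],[0,0,0],1],[[0,0,0],[0,0,0],1],[[0,0,0],[0,0,0],1],[[0,0,0],[0,0,0],1],[[0,0,-3],[0,0,0],1],[[0,0,-6],[0,0,0],1],[[0,0,-6],[0,0,0],1],[[0,0,-6],[0,0,0],1]]'; python3 -c "
from h import *
plan((609.6,-201.3,100),(180,0,92.2))"
```

```text
time: 26.15
tool_pos: [598.3, 36.5, 121.4]
tcp_rot: [179.9, 0.0, 101.5]
ft_force: [-0.5, -0.0, -0.3]
finger_gap: 85.8
shift cm [-23.528  -3.642   2.144] rv [0.0023 0.0003 0.1626]
```

```bash
python3 -m inch '[[[-5,-0.8,1],[0,0,0.1],1],[[-10,-1.6,2],[0,0,0.16],1],[[-15,-2.4,2],[0,0,0.163],1],[[-20,-3.2,2],[0,0,0.163],1],[[-23.5,-3.6,2],[0,0,0.163],1],[[-23.5,-3.6,2],[0,0,0.163],1],[[-23.5,-3.6,2],[0,0,0.163],1],[[-23.5,-3.6,2],[0,0,0.163],1]]'; python3 -c "
from h import *
from ov import *
from guess import *
plan((609.6,-201.3,13.5),(180,0,92.2))
crop(snap('scene','s20'),'s20c',280,195,80,60,10);im=snap('top','t20');crop(im,'t20c',130,190,110,70,7)
im=cv2.imread('pics/scene0.png')
RD=((608.5,-171.3),92.2)
P=[((0,255,0),p) for p in box(*RD,-105,-5,-11,11,0,22)]+[((0,255,0),p) for p in cyl(*RD,11,210,11)]
draw(im,'scene',P,'o8',205,180,80,60,10)
im=cv2.imread('pics/top0.png');draw(im,'top',P,'o9',260,200,110,40,7)
"
```

```text
time: 26.95
tool_pos: [608.4, -199.6, 99.0]
tcp_rot: [-179.9, -0.1, 92.2]
ft_force: [1.2, 0.5, 0.2]
finger_gap: 85.5
shift cm [-0.19   0.131  8.55 ] rv [-0.0019 -0.0014  0.0001]
```

View pics/s20c.png

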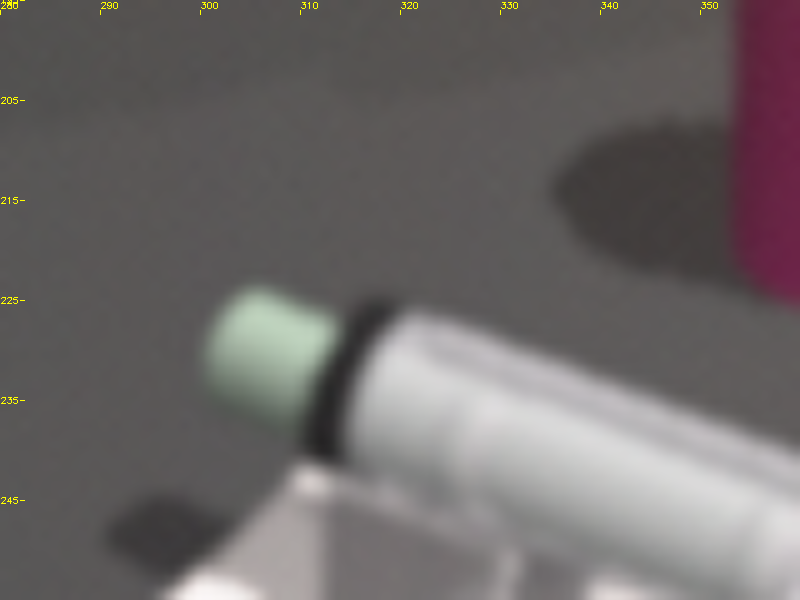

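View pics/o8.png

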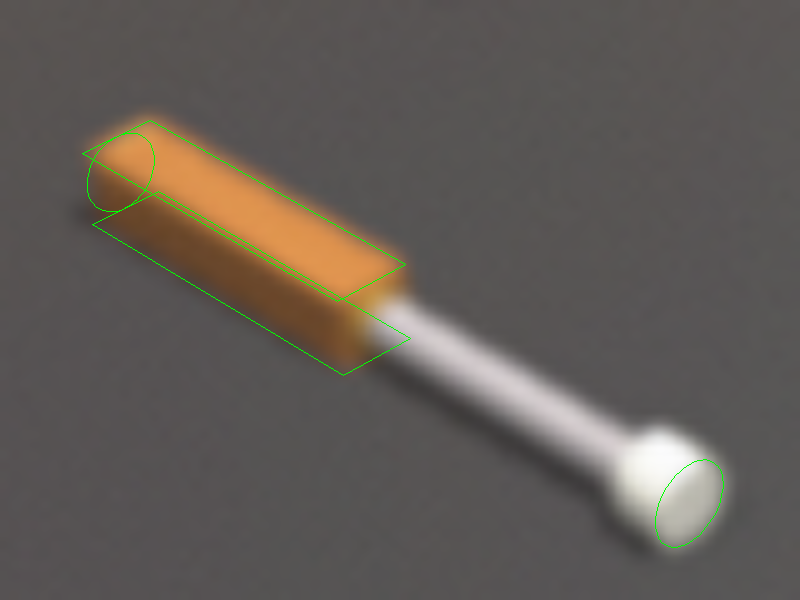

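View pics/o9.png

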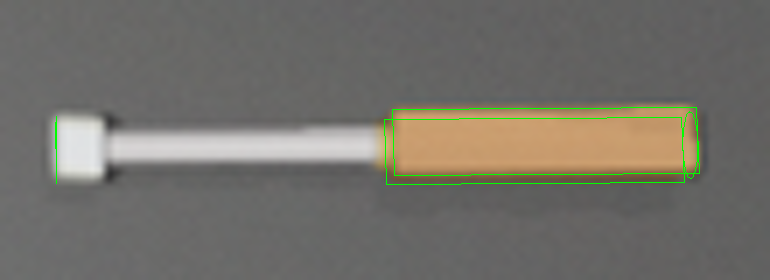

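View pics/t20c.png

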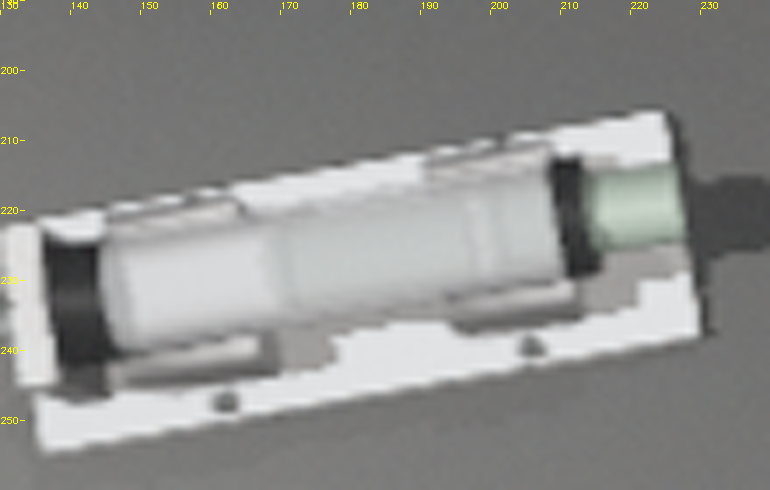

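```bash
python3 -m inch '[[[-0.1,0.1,4],[0,0,0],1],[[-0.1,0.1,7.5],[0,0,0],1],[[-0.1,0.1,8.4],[0,0,0],1],[[-0.1,0.1,8.5],[0,0,0],1],[[-0.1,0.1,8.5],[0,0,0],1],[[-0.1,0.1,8.5],[0,0,0],0],[[-0.1,0.1,8.5],[0,0,0],0],[[-0.1,0.1,8.5],[0,0,0],0],[[-0.1,0.1,8.5],[0,0,0],0],[[-0.1,0.1,8.5],[0,0,0],0],[[-0.1,0.1,8.5],[0,0,0],0],[[-0.1,0.1,8.5],[0,0,0],0]]' 100; python3 -c "
from h import *
h=np.radians(92.2);p=(rotm()[1][:2]-[608.5,-171.3])@[np.cos(h),np.sin(h)];print(p)"
```

```text
time: 28.25
tool_pos: [610.7, -202.1, 16.2]
tcp_rot: [179.9, 0.0, 92.2]
ft_force: [-0.5, -0.1, 6.0]
finger_gap: 19.9
-30.893648393698985
```

```bash
python3 -m inch '[[[0,0,-3],[0,0,0],0],[[0,0,-6],[0,0,0],0],[[0,0,-6.5],[0,0,0],0],[[0,0,-6.5],[0,0,0],0],[[0,0,-6.5],[0,0,0],0]]'; python3 -c "
from h import *
plan((630.1,-122.7,63.2),(180,0,101.5))
crop(snap('scene','s21'),'s21c',200,150,120,100,6)"
```

```text
time: 28.75
tool_pos: [609.2, -201.5, 78.6]
tcp_rot: [-179.9, -0.1, 92.2]
ft_force: [-0.4, 0.1, -1.9]
finger_gap: 19.5
shift cm [7.789 2.393 1.546] rv [-0.0019 -0.0011 -0.1628]
```

View pics/s21c.png

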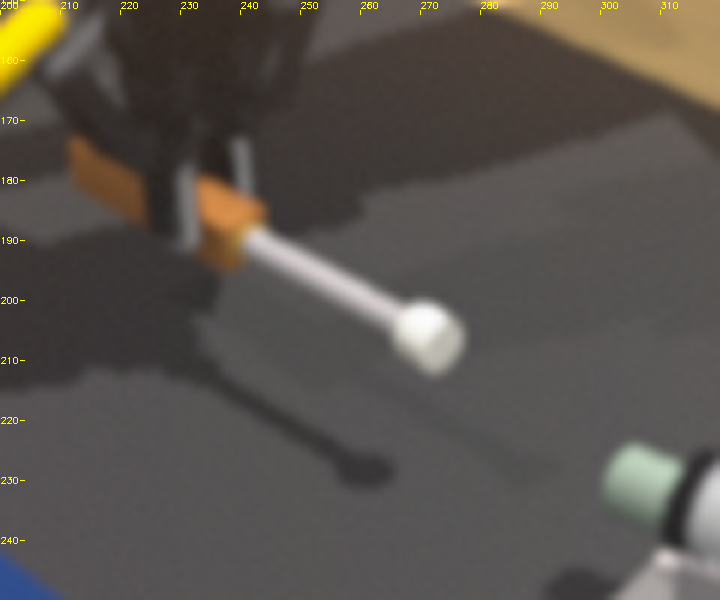

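```bash
python3 -m inch '[[[3,1,0],[0,0,-0.08],0],[[6,2,0.3],[0,0,-0.163],0],[[7.5,2.3,0.8],[0,0,-0.163],0],[[7.7,2.35,1.4],[0,0,-0.163],0],[[7.7,2.35,1.4],[0,0,-0.163],0],[[7.7,2.35,1.4],[0,0,-0.163],0],[[7.7,2.35,1.4],[0,0,-0.163],0]]'; python3 -c "
from h import *
from ov import *
plan((630.1,-122.7,63.2),(180,0,101.5))
im=snap('scene','s22');crop(im,'s22c',260,170,80,70,10);im=snap('top','t22');crop(im,'t22c',190,190,110,50,7)
p=rotm()[1];h=np.radians(101.5);a=np.array([np.cos(h),np.sin(h)]);
im=cv2.imread('pics/s22.png');draw(im,'scene',[((0,0,255),q) for q in cyl(p[:2]+a*128.4,101.5,p[2]-5.2,15,11)],'o10',260,170,80,70,10)
"
```

```text
time: 29.5
tool_pos: [630.5, -125.2, 66.3]
tcp_rot: [-180.0, 0.0, 101.4]
ft_force: [-0.2, -0.2, -0.3]
finger_gap: 19.8
shift cm [0.252 0.012 0.309] rv [-0.0001  0.0003 -0.0014]
```

View pics/o10.png

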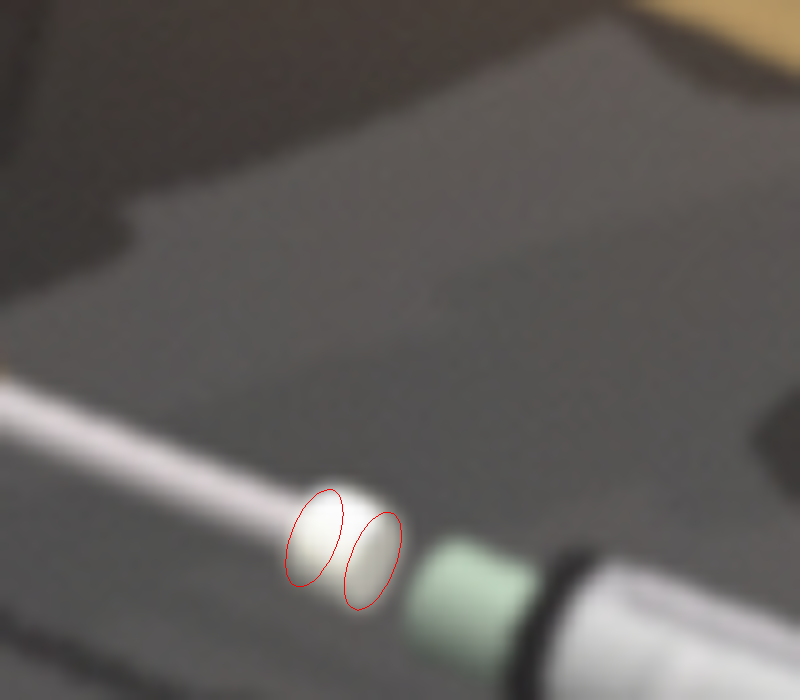

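View pics/t22c.png

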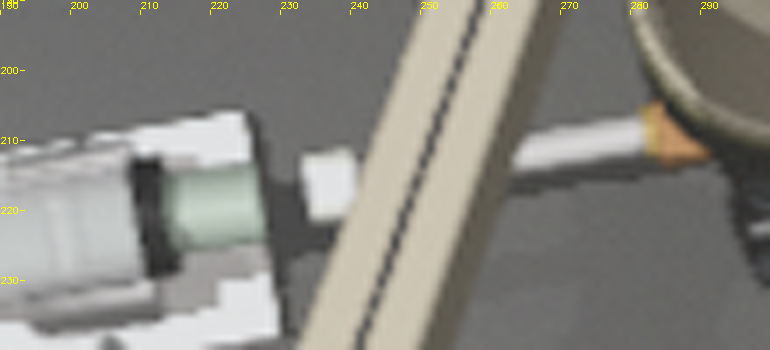

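```bash
python3 -m inch '[[[0.2,0,0.2],[0,0,0],0],[[0.6,0,0.27],[0,0,0],0],[[1,0,0.27],[0,0,0],0],[[1.4,0,0.27],[0,0,0],0],[[1.8,0,0.27],[0,0,0],0],[[2.2,0,0.27],[0,0,0],0],[[2.6,0,0.27],[0,0,0],0],[[3,0,0.27],[0,0,0],0],[[3,0,0.27],[0,0,0],0]]'; python3 -c "
from h import *
d=np.array([594.6,51.6])-rotm()[1][:2];h=np.radians(101.5);print('to mouth',d@[np.cos(h),np.sin(h)],'lat',d@[-np.sin(h),np.cos(h)])
im=snap('scene','s23');crop(im,'s23c',270,180,80,70,10);im=snap('top','t23');crop(im,'t23c',190,190,110,50,7)
"
```

```text
time: 30.5
tool_pos: [624.6, -93.9, 63.6]
tcp_rot: [-180.0, -0.0, 101.5]
ft_force: [0.6, 0.8, -2.4]
finger_gap: 19.4
to mouth 148.52927098263498 lat 0.36424062376086497
```

View pics/s23c.png

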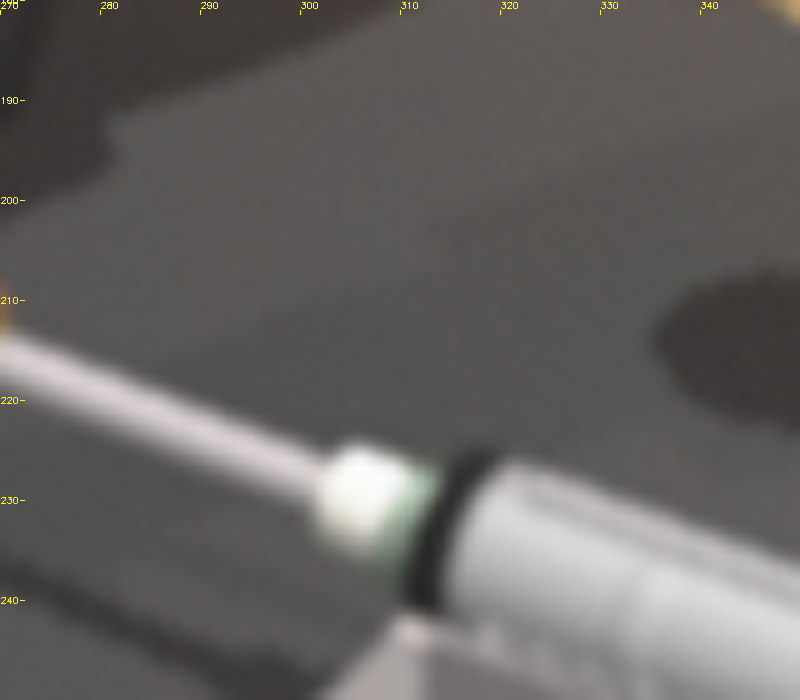

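View pics/t23c.png

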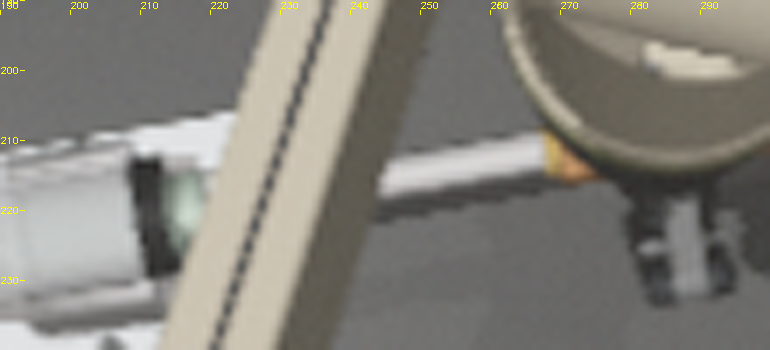

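```bash
python3 -m inch '[[[0.4,-0.03,0],[0,0,0],0],[[0.8,-0.03,0],[0,0,0],0],[[1.2,-0.03,0],[0,0,0],0],[[1.5,-0.03,0],[0,0,0],0],[[1.5,-0.03,0],[0,0,0],0]]'; python3 -m inch '[[[0.4,0,0],[0,0,0],0],[[0.8,0,0],[0,0,0],0],[[1.2,0,0],[0,0,0],0],[[1.6,0,0],[0,0,0],0],[[2,0,0],[0,0,0],0],[[2,0,0],[0,0,0],0],[[2,0,0],[0,0,0],0]]';python3 -c "
from h import *
d=np.array([594.6,51.6])-rotm()[1][:2];h=np.radians(101.5);print('to mouth',d@[np.cos(h),np.sin(h)],'lat',d@[-np.sin(h),np.cos(h)])
im=snap('scene','s24');crop(im,'s24c',280,190,130,100,6)
"
```

```text
time: 31.1
tool_pos: [621.3, -79.3, 63.6]
tcp_rot: [-180.0, -0.0, 101.5]
ft_force: [0.2, -0.3, -1.4]
finger_gap: 20.0
time: 31.8
tool_pos: [617.3, -60.1, 63.5]
tcp_rot: [-180.0, -0.0, 101.5]
ft_force: [0.2, -0.6, -2.0]
finger_gap: 19.8
to mouth 113.97237606171939 lat -0.007464920596909394
```

View pics/s24c.png

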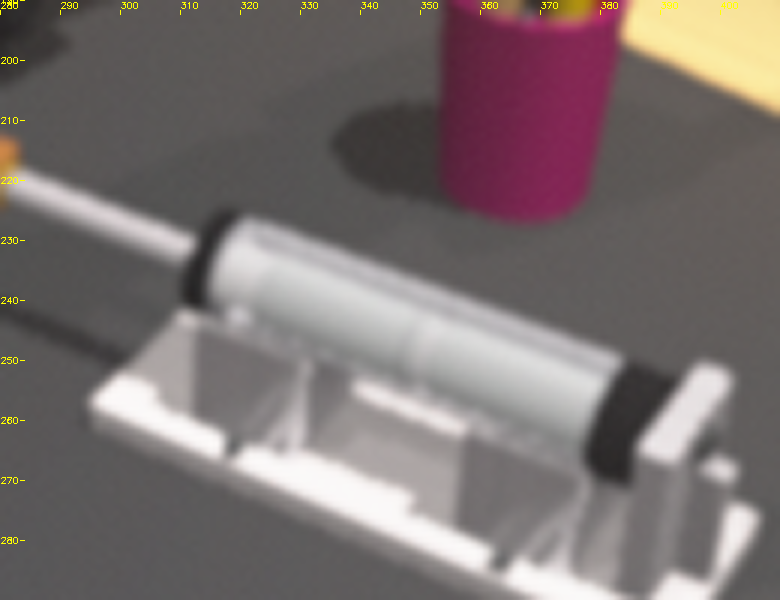

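About 5 mm to go; small steps with force monitoring.

```bash
python3 -m inch '[[[0.2,0,0],[0,0,0],0],[[0.3,0,0],[0,0,0],0],[[0.3,0,0],[0,0,0],0]]'; python3 -m inch '[[[0.1,0,0],[0,0,0],0],[[0.1,0,0],[0,0,0],0]]';python3 -m inch '[[[0.1,0,0],[0,0,0],0],[[0.1,0,0],[0,0,0],0]]';python3 -m inch '[[[0.1,0,0],[0,0,0],0],[[0.1,0,0],[0,0,0],0]]'
```

```text
time: 32.15
tool_pos: [616.8, -57.4, 63.6]
tcp_rot: [180.0, -0.0, 101.5]
ft_force: [0.2, 0.4, -0.5]
finger_gap: 19.4
time: 32.35
tool_pos: [616.6, -56.4, 63.6]
tcp_rot: [180.0, -0.0, 101.5]
ft_force: [-0.5, 0.2, -1.0]
finger_gap: 19.6
time: 32.55
tool_pos: [616.5, -55.6, 63.7]
tcp_rot: [180.0, 0.0, 101.5]
ft_force: [0.5, -1.9, -0.7]
finger_gap: 19.8
time: 32.75
tool_pos: [616.6, -55.5, 63.9]
tcp_rot: [180.0, 0.1, 101.5]
ft_force: [1.0, -5.9, -0.6]
finger_gap: 19.6
```

```bash
python3 -m inch '[[[0.1,0,0],[0,0,0],0],[[0.1,0,0],[0,0,0],0]]';python3 -m inch '[[[0.1,0,0],[0,0,0],0],[[0.1,0,0],[0,0,0],0],[[0.1,0,0],[0,0,0],0]]'
```

```text
time: 32.95
tool_pos: [616.7, -55.4, 64.2]
tcp_rot: [179.9, 0.2, 101.5]
ft_force: [1.6, -8.4, -0.8]
finger_gap: 19.8
time: 33.25
tool_pos: [616.7, -55.3, 64.4]
tcp_rot: [179.9, 0.2, 101.5]
ft_force: [1.1, -12.8, -0.6]
finger_gap: 19.2
```

```bash
python3 -m inch '[[[0.08,0,0],[0,0,0],0],[[0.08,0,0],[0,0,0],0],[[0.08,0,0],[0,0,0],0],[[0.08,0,0],[0,0,0],0],[[0.08,0,0],[0,0,0],0]]'; python3 -c "
from h import *
im=snap('scene','s25');crop(im,'s25c',280,190,130,100,6);crop(snap('top','t25'),'t25c',125,190,110,60,7)
"
```

```text
time: 33.75
tool_pos: [616.8, -55.2, 64.6]
tcp_rot: [179.9, 0.3, 101.5]
ft_force: [2.7, -15.5, -1.0]
finger_gap: 19.8
```

View pics/s25c.png

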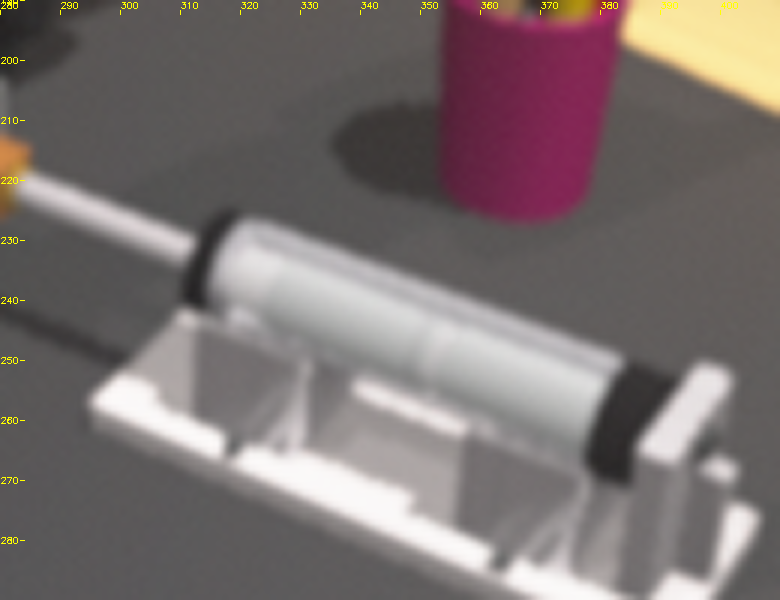

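View pics/t25c.png

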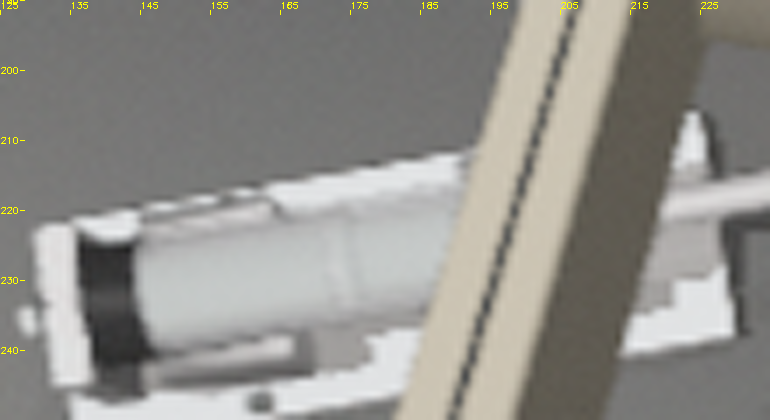

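```bash
python3 -m inch '[[[-0.5,0,0.03],[0,0,0],0],[[-1.2,0,0.03],[0,0,0],0],[[-2,0,0.03],[0,0,0],0],[[-3,0,0.03],[0,0,0],0],[[-4.5,0,0],[0,0,0],0],[[-6.5,0,0],[0,0,0],0],[[-9,0,0],[0,0,0],0],[[-9,0,0],[0,0,0],0],[[-9,0,0],[0,0,0],0]]'; python3 -c "
from h import *
plan((610.7,-202.1,40),(180,0,92.2));plan((610.7,-202.1,16.2),(180,0,92.2))
im=snap('scene','s26');crop(im,'s26c',200,150,200,130,4)
"
```

```text
time: 34.75
tool_pos: [633.7, -141.6, 63.5]
tcp_rot: [-180.0, -0.0, 101.4]
ft_force: [-0.6, -0.1, -1.7]
finger_gap: 19.9
shift cm [-5.479 -3.449  2.348] rv [-0.000e+00 -1.000e-04  1.606e-01]
shift cm [-5.479 -3.449  4.728] rv [-0.000e+00 -1.000e-04  1.606e-01]
```

View pics/s26c.png

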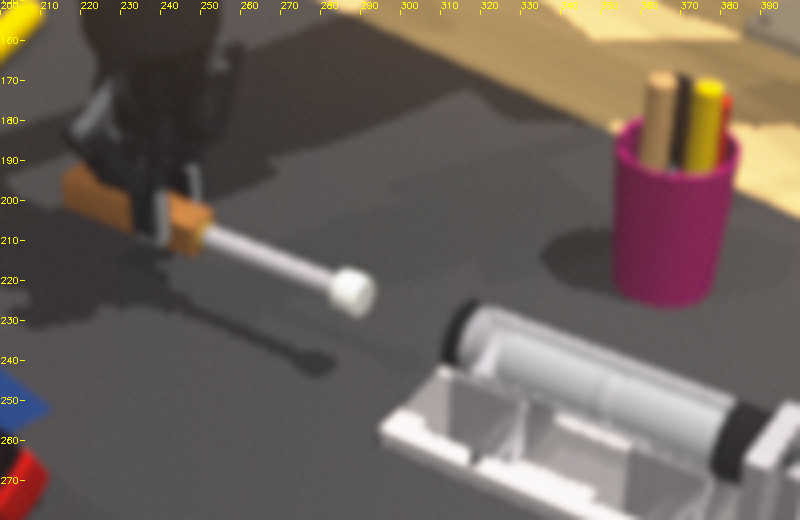

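```bash
python3 -m inch '[[[-3,-1.7,0],[0,0,0.1],0],[[-5.5,-3.4,1],[0,0,0.16],0],[[-5.5,-3.45,2.5],[0,0,0.16],0],[[-5.5,-3.45,3.5],[0,0,0.16],0],[[-5.5,-3.45,4.2],[0,0,0.16],0],[[-5.5,-3.45,4.5],[0,0,0.16],0],[[-5.5,-3.45,4.5],[0,0,0.16],0],[[-5.5,-3.45,4.5],[0,0,0.16],0],[[-5.5,-3.45,4.5],[0,0,0.16],0]]'; python3 -m inch '[[[0,0,0.1],[0,0,0],0],[[0,0,0.1],[0,0,0],0],[[0,0,0.1],[0,0,0],0]]'
```

```text
time: 35.7
tool_pos: [611.5, -200.6, 19.4]
tcp_rot: [179.9, 0.0, 92.4]
ft_force: [-0.7, -0.5, -0.4]
finger_gap: 19.6
time: 36.0
tool_pos: [610.8, -200.8, 17.7]
tcp_rot: [180.0, 0.0, 92.3]
ft_force: [0.1, 0.4, -0.9]
finger_gap: 19.7
```

```bash
python3 -m inch '[[[0,0,0.1],[0,0,0],0],[[0,0,0.1],[0,0,0],0],[[0,0,0.1],[0,0,0],0]]';python3 -m inch '[[[0,0,0.06],[0,0,0],0],[[0,0,0.06],[0,0,0],0],[[0,0,0.06],[0,0,0],0]]'
```

```text
time: 36.3
tool_pos: [610.7, -200.7, 16.5]
tcp_rot: [-180.0, -0.0, 92.3]
ft_force: [0.2, 0.2, -1.5]
finger_gap: 19.5
time: 36.6
tool_pos: [610.9, -200.8, 16.2]
tcp_rot: [180.0, 0.0, 92.3]
ft_force: [-0.8, 0.1, 1.7]
finger_gap: 19.5
```

```bash
python3 -m inch '[[[0,0,0],[0,0,0],1],[[0,0,0],[0,0,0],1],[[0,0,0],[0,0,0],1],[[0,0,0],[0,0,0],1],[[0,0,0],[0,0,0],1],[[0,0,-3],[0,0,0],1],[[0,0,-7],[0,0,0],1],[[0,0,-11],[0,0,0],1],[[-4,0,-14],[0,0,0],1],[[-8,-4,-15],[0,0,0],1],[[-12,-8,-15],[0,0,0],1],[[-12,-8,-15],[0,0,0],1],[[-12,-8,-15],[0,0,0],1]]'; python3 -c "
from h import *
im=snap('scene','s27');crop(im,'s27c',200,150,210,150,3);im=snap('top','t27');crop(im,'t27c',120,180,240,140,3);crop(im,'t27d',125,190,110,60,7)
crop(cv2.imread('pics/s27.png'),'s27d',290,210,120,90,6)"
```

```text
time: 37.9
tool_pos: [534.3, -325.8, 166.1]
tcp_rot: [-180.0, 0.0, 92.1]
ft_force: [-1.0, -0.4, 0.1]
finger_gap: 85.3
```

View pics/s27.png

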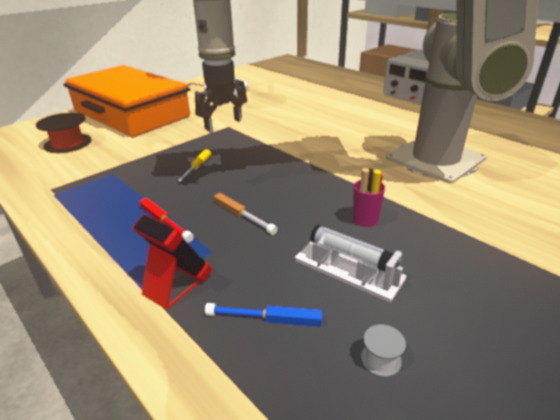

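View pics/t27.png

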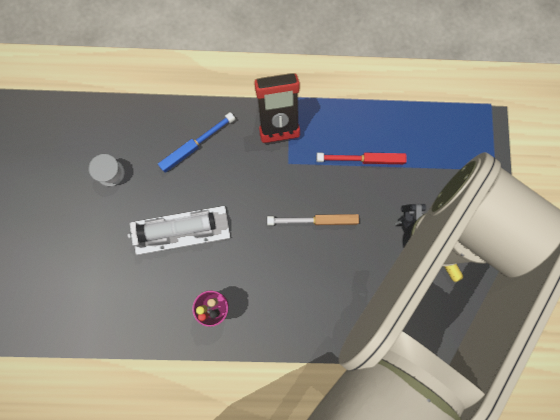

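View pics/t27d.png

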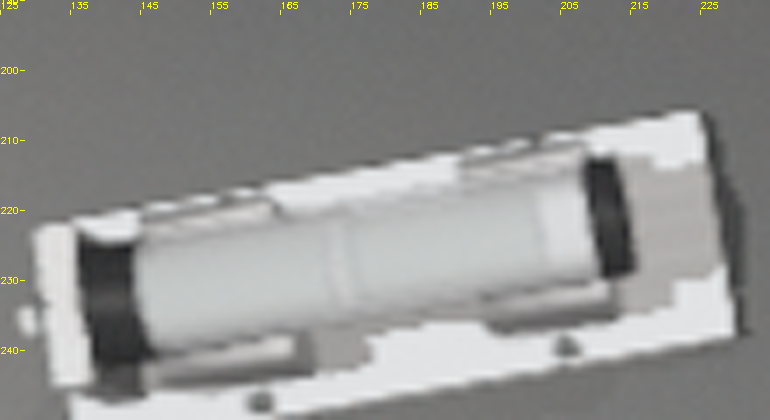

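View pics/s27d.png

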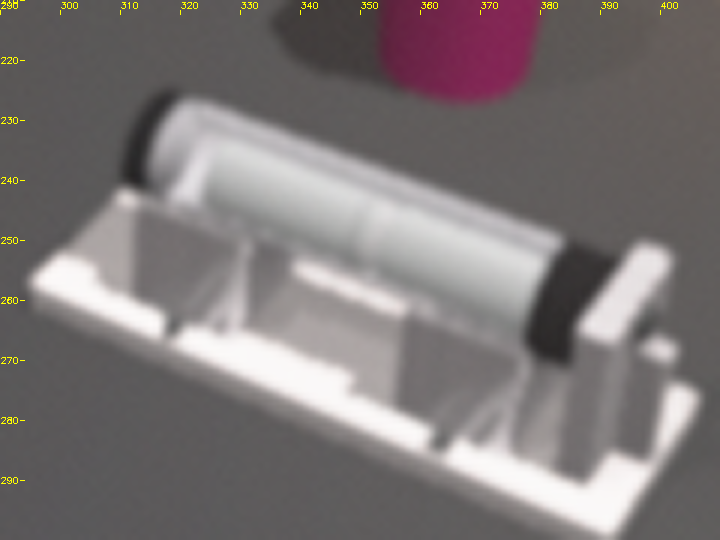

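Pictures show both cells home, with the flat end well inside the ring. The tube is against the stop, the rod lies flat (top 268–358, 220), and the other tools are where they were. Handing in.

```bash
python3 -c "
from bench import r; print(r.hand_in())"
```

```text
the job is handed in; nothing more can be done
None
```

The battery stick is rebuilt and handed in, at about 38 s of the 72 s allowed.

- **Tube:** I laid it in the V-blocks with the open end away from the stop. I slid it up until the wrist force rose to about 14 N against the stop, then let go.
- **Cells:** Both went in plus nub first, the second pushing the first ahead of it. With the wooden packing rod I pushed them until they stopped dead. The force rose to about 15.5 N while the tool moved under 0.5 mm.
- **Depth check:** At the stop, the rod's position put the last flat end about 26.8 mm inside the tube, against 27 mm specified. A rougher reading from the top picture gave about 25 mm, which is within the picture's blur.
- **Final pictures:** The tube is seated against the stop with both cells at the bottom. The rod lies flat at its old place, the gripper is clear of everything, and the pot, reel, multimeter and red and blue rods have not moved. The arm partly hides the screwdriver in the top view; in the scene view it looks unmoved.

No check failed. The pose read while the arm was still moving lagged by a few millimetres, so I let it settle and corrected before each grasp or fit that mattered.

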